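# Tip a scoop of garlic bulbs into the stock pot and cover it

### The job

Pick up the steel scoop by its black grip and tip all five garlic bulbs out of it into the black stock pot, without dropping any beside the pot. Then set the empty scoop back down flat on the range and put the steel lid squarely on the pot. Leave the pot where it stands and do not disturb the other pans and the ramekin.

Things in the scene. Friction and masses are not known exactly. Their poses are not given: they have to be found in the camera images.
- scoop: Open steel scoop holding the five bulbs: 160 mm long (its x), 122 wide (its y), origin at the centre of its underside, z up. Sheet 3 mm thick; back wall (+x end) 46 mm high, sides 46 mm falling to 26 mm in front; the -x end is open: the pouring spout. A flat bail over the middle carries a black grip.
- scoop_grip (a point): Centre of the scoop's black grip, 90.5 mm straight above the scoop's origin. The grip is 18 mm thick along the scoop's x (pinch it there), 92 mm long along its y, 24 mm high. The bulbs under it reach 56 mm above the scoop's underside.
- scoop_spout (a point): Middle of the open front edge of the scoop's floor: 80 mm along -x from the scoop's origin, 3 mm above its underside.
- pot: Black stock pot, open, 205 mm across and 129 mm high; origin at the centre of its underside, z up. Clear opening inside about 160 mm across, floor 4 mm thick. Two ears stick out along its +y and -y to 137 mm from the axis, 95 to 109 mm above the underside.
- pot_mouth (a point): Centre of the pot's mouth, at rim height (129 mm above its underside).
- lid: Round steel lid of the pot, 208 mm across; origin at the centre of its underside, z up. Below is a tapered locating flange (132 mm across at the bottom, 147 at the top, 10 mm deep) that drops inside the pot's rim until the lid's edge lies on the rim: seated, the lid's origin is about 10 mm below the rim. Low dome, 27.5 mm high over the underside, with a black bar handle above.
- lid_grip (a point): Centre of the lid's black bar handle, 58 mm above the lid's underside: 14 mm thick along the lid's x (pinch it there), 82 mm long along its y, 16 mm high, 22 mm free below it.
- garlic0: White garlic bulb, 54 mm across, 53 mm high, 31 g; origin at the centre of its underside, z up as it stands at first in the scoop.
- garlic1: White garlic bulb, 54 mm across, 53 mm high, 31 g; origin at the centre of its underside, z up as it stands at first in the scoop.
- garlic2: White garlic bulb, 54 mm across, 53 mm high, 31 g; origin at the centre of its underside, z up as it stands at first in the scoop.
- garlic3: White garlic bulb, 54 mm across, 53 mm high, 31 g; origin at the centre of its underside, z up as it stands at first in the scoop.
- garlic4: White garlic bulb, 54 mm across, 53 mm high, 31 g; origin at the centre of its underside, z up as it stands at first in the scoop.
- ramekin: Small white ramekin at the front of the range, 81 mm across, 42 mm high; origin at the centre of its underside. To be left alone.
- pan_rear_mid (a point): Centre, at floor height, of the round body of the steel saucepan at the rear left of the range, 137 mm across, 75 mm high, with a long handle. To be left alone.
- pan_right_mid (a point): Centre, at floor height, of the round body of the small steel saucepan at the rear right of the range, 107 mm across. To be left alone.

How it is judged:
On the way, in this order (a step that is already met when the one before it is completed fails the run):
1. the scoop is carried over the pot (height (world z) of scoop above 0.09 m and horizontal distance between scoop_grip and pot_mouth below 0.15 m).
2. all five bulbs lie in the pot while the scoop is still tipped (over 20 degrees) above it (z of garlic0 in the frame of pot between -0.005 and 0.115 m and horizontal distance between each of garlic0, garlic1, garlic2, garlic3, garlic4 and pot below 0.1 m and z of garlic1 in the frame of pot between -0.005 and 0.115 m and z of garlic2 in the frame of pot between -0.005 and 0.115 m and z of garlic3 in the frame of pot between -0.005 and 0.115 m and z of garlic4 in the frame of pot between -0.005 and 0.115 m and angle between scoop's own z axis and vertical above 0.35 rad and height (world z) of scoop above 0.09 m).
At the end, for the whole second after the job is handed in: All five bulbs are in the pot; the lid is seated on it (centred within 12 mm, flange inside the rim, level within 3.4 degrees); the scoop stands flat on the range (within 8 mm of its surface, level within 4.5 degrees); the pot stands upright; everything is at rest (z of garlic0 in the frame of pot between -0.005 and 0.115 m and horizontal distance between each of garlic0, garlic1, garlic2, garlic3, garlic4 and pot below 0.1 m and z of garlic1 in the frame of pot between -0.005 and 0.115 m and z of garlic2 in the frame of pot between -0.005 and 0.115 m and z of garlic3 in the frame of pot between -0.005 and 0.115 m and z of garlic4 in the frame of pot between -0.005 and 0.115 m and height (world z) of scoop between -0.008 and 0.008 m and angle between scoop's own z axis and vertical below 0.08 rad and linear speed of each of scoop, lid below 0.03 m/s and horizontal distance between lid and pot_mouth below 0.012 m and z of lid in the frame of pot_mouth between -0.016 and -0.006 m and angle between each of lid, pot's own z axis and vertical below 0.06 rad and height (world z) of pot below 0.01 m); the robot touches nothing.
It fails at once if a bulb falls beside the scoop and the pot ((horizontal distance between garlic0 and pot above 0.115 m and horizontal distance between garlic0 and scoop above 0.13 m and height (world z) of garlic0 below 0.05 m) or (horizontal distance between garlic1 and pot above 0.115 m and horizontal distance between garlic1 and scoop above 0.13 m and height (world z) of garlic1 below 0.05 m) or (horizontal distance between garlic2 and pot above 0.115 m and horizontal distance between garlic2 and scoop above 0.13 m and height (world z) of garlic2 below 0.05 m) or (horizontal distance between garlic3 and pot above 0.115 m and horizontal distance between garlic3 and scoop above 0.13 m and height (world z) of garlic3 below 0.05 m) or (horizontal distance between garlic4 and pot above 0.115 m and horizontal distance between garlic4 and scoop above 0.13 m and height (world z) of garlic4 below 0.05 m)).
It fails at once if the pot is shifted more than 40 mm or tipped (distance of pot from where it was at the start of the episode above 0.04 m or angle between pot's own z axis and vertical above 0.25 rad).
It fails at once if another pan or the ramekin is moved more than 30 mm (distance of any of pan_rear_mid, pan_right_mid, ramekin from where it was at the start of the episode above 0.03 m).
It also fails if it takes over 72 s, if anything falls off the work surface, if the arm or the gripper's body presses on something with over 40 N, if the wrist force passes 120 N, or if a joint passes its speed limit or range.

### The arm

A 7-joint arm with a two-finger parallel gripper is mounted at the origin on a cart in front of the work surface, level with it; the furniture and walls round the work are solid. World frame = base frame: x ahead of the robot, y to its left, z up, the work surface at z = 0. Lengths are in m, angles in rad, forces in N, time in s.
With the tool pointing down it reaches from about 0.425 to 0.875 m from the base axis. Payload 9.9 kg.
Tool frame: the origin (TCP) lies between the finger pads; the fingertips stand 11 mm ahead of it and the grasp point (between the pads) lies 8 mm behind it; z points along the fingers, y is the line along which they close (so a half turn about z gives the same grasp; the last joint's range is limited). The gripper opens to 85 mm and grips with 20 to 120 N. Pads are 22 mm wide; open, the fingers measure 114 mm over their backs; the gripper's body (76 mm by 85 mm) begins 54 mm behind the grasp point. The pads swing forward as they close: fully open they stand 13 mm farther back than shut.
Start: joints at [-1.269, 0.576, 0.025, 1.437, -0.015, 1.129, -0.057], TCP at [0.254, 0.625, 0.242] pointing down, gripper open.
Joint ranges: [-2.76, 2.76], [-0.34, 2.15], [-1.52, 1.57], [0.19, 2.46], [-1.09, 4.23], [0.17, 1.99], [-2.82, 2.82]. Speed limits (rad/s): [2.22, 2.22, 3.01, 3.01, 3.14, 3.14, 3.14].

### API

Orientations are given as a rotation vector (axis times angle).
In Python, from plant import bot, vision gives the robot as it stands.
- The arm moves only by the tool jog_arm, never from a script. Its argument "rows" is a list of rows, each an object of numbers: "x", "y", "z": the shift along the tool's x, y, z as a fraction of full scale; "wx", "wy", "wz": the turn, a rotation vector about the tool's x, y, z as a fraction of full scale; "hand": the opening, from 0 (shut) to 1 (fully open). In form: [{"x": .., "y": .., "z": .., "wx": .., "wy": .., "wz": .., "hand": ..}, ...]. A call has exactly 8 rows; each row shifts and turns the commanded pose from where the row before left it, along the tool's axes as they then stand; what a row does not reach is not made up. Full scale, the value 1, is 0.25 m for a shift and 360 degrees for a turn. A row lasts 1/10 s, in which the tool goes at most 50 mm and 8.59 degrees, less where a joint would pass 70% of its speed; a pose out of reach is approached as far as the arm can. A call with a number of a shift or a turn outside -1 to 1 is refused whole. A call with a gripper value outside its range is refused whole. The fingers move at their own pace and stop on an object; "force" is the grip in N (left out, the last holds). Time passes only in rows, so rows that do not move let the fingers close, or fill a call up. It gives the time, the measured TCP pose, the force, the opening and the grip force at its end, in the units of the state.
- bot.state(): the state, without advancing time (a new reading comes with each control period).
- vision.snapshot(name): name is "side" or "top"; returns a dict with "color" (420x560x3 uint8, blue, green, red), "vfov" (degrees; the focal length in pixels is half the picture's height over the tangent of half this angle, whatever the lens; pixels are square), "cx", "cy" (the principal point, pixels), "k1" (the pictures are not rectified: a ray, as slopes to the right and down, at radius r is drawn at 1 + k1 r^2 times it, then the intrinsics apply), "R" (3x3) and "t" (3): a world point X has camera coordinates R X + t. Camera axes: x right, y down, z forward; pixel columns grow to the right and rows downward; lengths in m; the calibration is good to about 2 mm. A picture is of the moment at which its call begins. There is no depth.
- bot.job_done(): hands the job in; it is judged then, once.
The state is a dict: "clock": time; "joints": joint angles; "joint_vel": joint speeds; "joint_efforts": joint torques, N m; "tcp_pos": TCP position; "tool_rot": TCP orientation; "wrist_force": force on the tool from outside, world axes, zero at the start; "ft_torque": the same for the moment, N m; "finger_gap": finger opening in m; "grasp_force": force on a finger pad.
Only numpy, scipy, OpenCV 4.12 (cv2) and the standard library are available. Lean on these libraries where they do the work, as an engineer would, in place of code of your own. Each camera call takes 0.05 s, during which the arm holds its last target. There are 200 camera calls.

## Working session

There is one attempt and no reset: what is moved stays moved. The work goes in short steps, Python scripts to look and compute and a tool call to move; the robot and the scene stay as the last step left them, time stands still between calls to the robot, and variables do not carry over. Pictures are saved under pics/ and viewed, at most 10 in all, crops included, and the job is handed in when it is done.

Besides the shell and the picture viewer there is one more tool, called after "Call:" as name([rows], argument=value, ...), one row to a line, values as JSON. jog_arm: Moves the arm, as the interface text tells. Its arguments: {"type":"object","properties":{"rows":{"type":"array"},"force":{"type":"number"}},"required":["rows"]}

```bash
mkdir -p pics; ls; python3 - <<'E'
from plant import bot, vision
import cv2,numpy as np,pickle
S={}
for n in("top","side"):
    s=vision.snapshot(n);S[n]=s;cv2.imwrite(f"pics/{n}0.png",cv2.resize(s["color"],(784,588),interpolation=cv2.INTER_CUBIC))
    print(n,s["vfov"],s["cx"],s["cy"],s["k1"],-np.array(s["R"]).T@s["t"],np.round(s["R"],3).tolist())
pickle.dump(S,open("s0.pkl","wb"))
print(bot.state())
E
```

```text
pics
top 43.14143222347147 282.97845016574564 209.41332011691372 -0.15537844842741427 [0.42858839 0.16657451 1.19213826] [[0.016, -1.0, -0.007], [-0.988, -0.015, -0.152], [0.152, 0.01, -0.988]]
side 57.45259023058749 274.9194432331849 206.41278924605072 -0.0031176382401650734 [ 0.17507984 -0.48276494  0.42712512] [[0.859, -0.512, -0.025], [-0.21, -0.307, -0.928], [0.467, 0.803, -0.371]]
{'clock': 0.1, 'joints': array([-1.26880093,  0.57644924,  0.02485524,  1.43782355, -0.01502378,
        1.12900622, -0.05655208]), 'joint_vel': array([-0.00144808, -0.00021243, -0.00091338, -0.00361064, -0.0012083 ,
       -0.0002521 ,  0.00160949]), 'joint_efforts': array([ 7.55446352e-03, -7.67301893e+01,  2.25807957e+00, -2.86603886e+01,
        1.58589275e-02,  8.66882619e-03,  4.92081051e-05]), 'tcp_pos': array([0.2538423 , 0.62502786, 0.2415284 ]), 'tool_rot': array([-6.02266774e-01, -3.08308845e+00,  2.33132017e-03]), 'wrist_force': array([-0.57528598, -0.99987475,  0.36750016]), 'ft_torque': array([ 0.01765433, -0.03410898, -0.01328166]), 'grasp_force': 0.0, 'finger_gap': 0.0853352515347288}
```

View pics/top0.png

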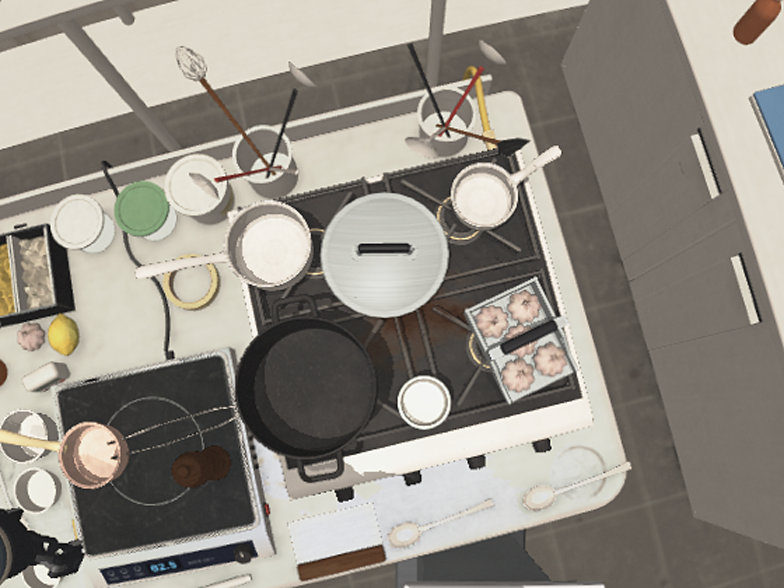

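View pics/side0.png

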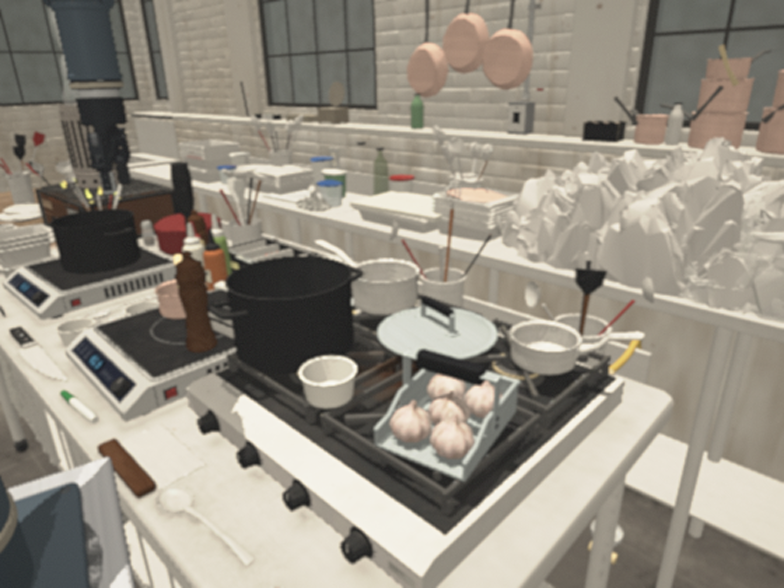

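The top view shows the pot at about (307,388), lid at (385,255) and scoop at (522,338) in 784-wide pixels. The side view shows the same items, with the scoop's low open edge apparently nearest the camera. I'll enlarge both to read points.

```bash
python3 - <<'E'
import cv2,numpy as np,pickle
S=pickle.load(open("s0.pkl","rb"))
def crop(n,x0,y0,w,h,k):
    return cv2.resize(S[n]["color"][y0:y0+h,x0:x0+w],None,fx=k,fy=k,interpolation=cv2.INTER_CUBIC)
cv2.imwrite("pics/c_top.png",crop("top",155,125,270,220,2.9))   # 783x638 -> trim
cv2.imwrite("pics/c_top.png",crop("top",160,130,266,200,3))
cv2.imwrite("pics/c_side.png",crop("side",145,165,266,190,3))
E
```

```text
(no output)
```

View pics/c_top.png

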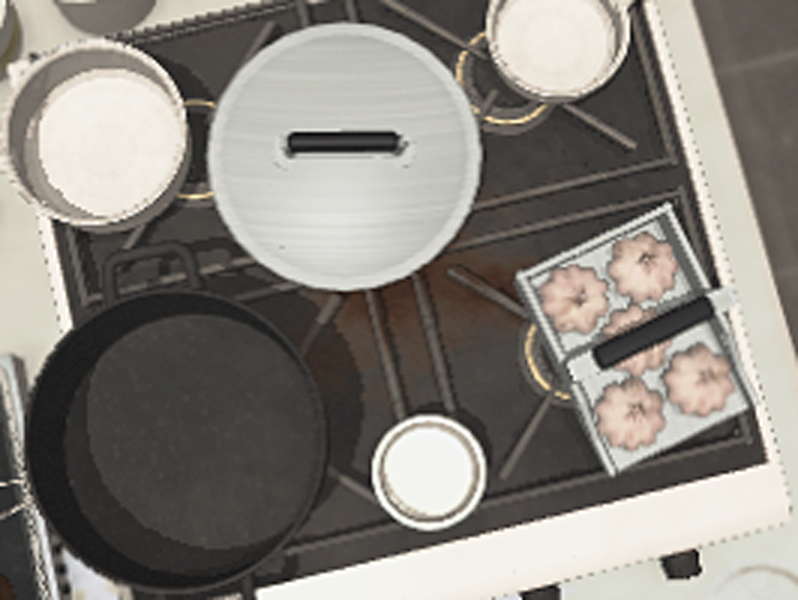

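View pics/c_side.png

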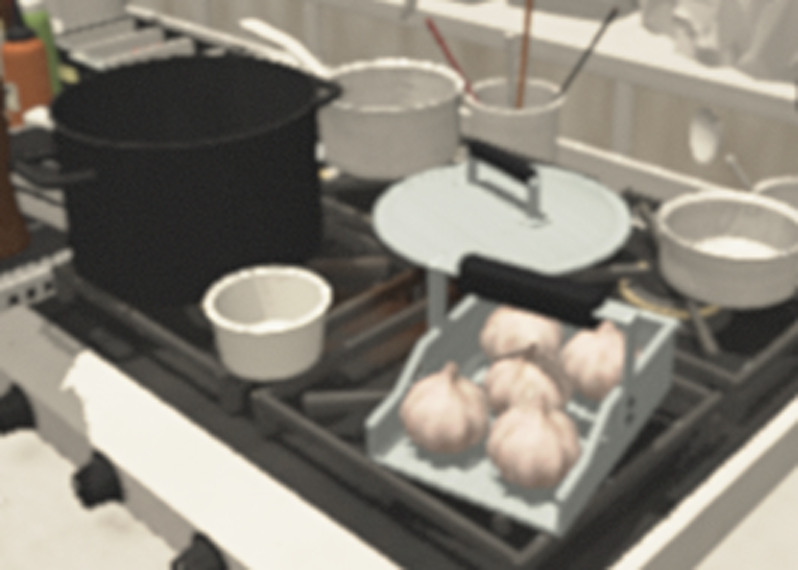

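The crops show the scoop's spout facing the robot (side crop, low edge from (370,455) to (560,530)). The grip runs from (596,355) to (712,305) in the top crop, and the lid handle centre is at (345,141) top and (503,158) side. The pot rim spans u 28–328 in the top crop.

```bash
cat >geo.py <<'E'
import cv2,numpy as np,pickle
def load(f="s0.pkl"): return pickle.load(open(f,"rb"))
def ray(s,u,v):
    f=210/np.tan(np.radians(s["vfov"]/2))
    d=np.array([(u-s["cx"])/f,(v-s["cy"])/f]);p=d.copy()
    for _ in range(20): p=d/(1+s["k1"]*(p@p))
    R=np.array(s["R"]);return -R.T@s["t"],R.T@np.array([*p,1])
def proj(s,X):
    f=210/np.tan(np.radians(s["vfov"]/2))
    c=np.array(s["R"])@X+s["t"];p=c[:2]/c[2];p=p*(1+s["k1"]*(p@p));return p*f+[s["cx"],s["cy"]]
def plane(s,u,v,z):
    o,d=ray(s,u,v);return o+d*(z-o[2])/d[2]
def tri(s1,a,s2,b):
    o1,d1=ray(s1,*a);o2,d2=ray(s2,*b)
    k=np.linalg.lstsq(np.c_[d1,-d2],o2-o1,rcond=None)[0];p,q=o1+k[0]*d1,o2+k[1]*d2
    return (p+q)/2,np.linalg.norm(p-q)
E
cat >m.py <<'E'
from geo import *
np.set_printoptions(precision=4,suppress=True)
S=load();T,D=S["top"],S["side"]
t=lambda u,v:((u+.5)/3-.5+160,(v+.5)/3-.5+130)
d=lambda u,v:((u+.5)/3-.5+145,(v+.5)/3-.5+165)
print("grip",tri(T,t(654,331),D,d(533,288)),plane(T,*t(654,331),.1025))
a,b=plane(T,*t(596,358),.1025),plane(T,*t(714,305),.1025);print("grip ends",a,b,np.linalg.norm(a-b),np.degrees(np.arctan2(*(a-b)[1::-1])))
fl,fr=plane(T,*t(613,473),.003),plane(T,*t(750,405),.026)
print("front corners",fl,fr,"rear",plane(T,*t(520,272),.046),plane(T,*t(668,207),.046))
print("side front floor",plane(D,*d(370,458),0),plane(D,*d(562,534),0))
print("lid handle",tri(T,t(345,141),D,d(503,156)),plane(T,*t(345,141),.066))
a,b=plane(T,*t(288,142),.066),plane(T,*t(402,142),.066);print(a,b,np.linalg.norm(a-b),np.degrees(np.arctan2(*(a-b)[1::-1])))
def fit(P,z):
    P=np.array([plane(T,*t(*p),z)[:2] for p in P]);x=np.linalg.lstsq(np.c_[2*P,np.ones(len(P))],(P**2).sum(1),rcond=None)[0]
    return x[:2],np.sqrt(x[2]+x[:2]@x[:2])
print("lid",fit([(208,157),(481,155),(344,24),(344,290),(250,58),(439,252)],.012))
print("pot",fit([(28,441),(328,441),(178,292),(72,335),(285,335)],.129))
print("ears",plane(T,*t(152,245),.105), plane(T,*((320+.5)/1.4-.5,(478+.5)/1.4-.5),.105))
print("ramekin",fit([(372,470),(487,470),(430,414),(430,529)],.042))
print("panR",fit([(3,135),(188,135),(97,38),(97,230)],.075))
E
python3 m.py
```

```text
grip (array([ 0.5359, -0.0211,  0.0916]), np.float64(0.00011678237888506317)) [ 0.5349 -0.0192  0.1025]
grip ends [0.5158 0.021  0.1025] [ 0.5535 -0.0613  0.1025] 0.09048107601068432 114.60159490912429
front corners [ 0.4383 -0.005   0.003 ] [ 0.4886 -0.1033  0.026 ] rear [0.5821 0.0686 0.046 ] [ 0.6318 -0.0401  0.046 ]
side front floor [ 0.4362  0.0002 -0.    ] [ 0.4903 -0.1089  0.    ]
lid handle (array([0.6734, 0.1971, 0.0633]), np.float64(0.0003283238101385591)) [0.673 0.197 0.066]
[0.6717 0.2381 0.066 ] [0.6729 0.1558 0.066 ] 0.08237618823769562 90.82747147917453
lid (array([0.6743, 0.1991]), np.float64(0.10329391478744028))
pot (array([0.4538, 0.3034]), np.float64(0.10068134759175346))
ears [0.5892 0.3282 0.105 ] [0.3245 0.2831 0.105 ]
ramekin (array([0.4376, 0.1326]), np.float64(0.04114094884143133))
panR (array([0.6747, 0.3772]), np.float64(0.06926449222330051))
```

```bash
cat >pl.py <<'E'
# plan(p_target, R_target, nrows, hand): print rows from the present (or given) pose
import numpy as np, json
from scipy.spatial.transform import Rotation as Ro, Slerp
def down(yaw,tilt=0): # tool y at yaw (deg), then tipped by tilt about tool x (wx negative = tilt positive)
    a=np.radians(yaw);y=np.array([np.cos(a),np.sin(a),0]);z=np.array([0,0,-1.])
    return Ro.from_matrix(np.c_[np.cross(y,z),y,z])*Ro.from_euler('x',-tilt,degrees=True)
def rows(p,R,path,n,hand=None,pad=8):
    """path(s in 0..1)->(p,R)"""
    out=[]
    for k in range(n):
        pt,Rt=path((k+1)/n);d=R.inv().apply(pt-p)/.25;w=(R.inv()*Rt).as_rotvec()/(2*np.pi)
        d,w=np.round(d,3),np.round(w,4)
        p=p+R.apply(d*.25);R=R*Ro.from_rotvec(w*2*np.pi)
        r=dict(zip(("x","y","z","wx","wy","wz"),[*d.tolist(),*w.tolist()]));r={k:v for k,v in r.items() if v}
        if hand is not None:r["hand"]=hand
        out.append(r)
    for i in range(0,len(out),8): print(json.dumps(out[i:i+8]))
    return p,R
def line(p0,R0,p1,R1):
    S=Slerp([0,1],Ro.concatenate([R0,R1]));p0,p1=np.array(p0),np.array(p1)
    return lambda s:(p0+s*(p1-p0),S(s))
def cur():
    from plant import bot
    s=bot.state()
    open("log.txt","a").write(json.dumps([s["joints"].tolist(),s["tcp_pos"].tolist(),s["tool_rot"].tolist()])+"\n")
    R=Ro.from_rotvec(s["tool_rot"]);y=R.as_matrix()[:,1];z=R.as_matrix()[:,2]
    print("t",s["clock"],"p",s["tcp_pos"].round(4),"yaw",np.degrees(np.arctan2(y[1],y[0])).round(2),"z",z.round(3),"q",s["joints"].round(3),"F",s["wrist_force"].round(1),"gap",round(s["finger_gap"],4),"g",round(s["grasp_force"],1))
    return s["tcp_pos"],R
E
python3 - <<'E'
from pl import *
p,R=cur();rows(p,R,line(p,R,[.535,-.0195,.17],down(24.6)),16,1)
E
```

```text
t 0.1 p [0.2538 0.625  0.2415] yaw 67.89 z [-0.001 -0.001 -1.   ] q [-1.269  0.576  0.025  1.438 -0.015  1.129 -0.057] F [-0.6 -1.   0.4] gap 0.0853 g 0.0
[{"x": -0.126, "y": -0.123, "z": 0.018, "wz": 0.0075, "hand": 1}, {"x": -0.131, "y": -0.117, "z": 0.018, "wz": 0.0075, "hand": 1}, {"x": -0.137, "y": -0.11, "z": 0.018, "wz": 0.0075, "hand": 1}, {"x": -0.142, "y": -0.104, "z": 0.018, "wx": -0.0001, "wz": 0.0076, "hand": 1}, {"x": -0.146, "y": -0.097, "z": 0.018, "wz": 0.0075, "hand": 1}, {"x": -0.151, "y": -0.09, "z": 0.018, "wz": 0.0075, "hand": 1}, {"x": -0.155, "y": -0.083, "z": 0.018, "wz": 0.0075, "hand": 1}, {"x": -0.159, "y": -0.075, "z": 0.018, "wz": 0.0075, "hand": 1}]
[{"x": -0.162, "y": -0.068, "z": 0.018, "wy": 0.0001, "wz": 0.0075, "hand": 1}, {"x": -0.166, "y": -0.06, "z": 0.018, "wz": 0.0076, "hand": 1}, {"x": -0.167, "y": -0.052, "z": 0.018, "wz": 0.0075, "hand": 1}, {"x": -0.171, "y": -0.044, "z": 0.018, "wx": -0.0001, "wz": 0.0075, "hand": 1}, {"x": -0.172, "y": -0.036, "z": 0.018, "wz": 0.0075, "hand": 1}, {"x": -0.173, "y": -0.028, "z": 0.018, "wz": 0.0075, "hand": 1}, {"x": -0.175, "y": -0.02, "z": 0.018, "wz": 0.0075, "hand": 1}, {"x": -0.175, "y": -0.011, "z": 0.018, "wz": 0.0076, "hand": 1}]
```

Call:
jog_arm([
  {"x":-0.126,"y":-0.123,"z":0.018,"wz":0.0075,"hand":1},
  {"x":-0.131,"y":-0.117,"z":0.018,"wz":0.0075,"hand":1},
  {"x":-0.137,"y":-0.11,"z":0.018,"wz":0.0075,"hand":1},
  {"x":-0.142,"y":-0.104,"z":0.018,"wz":0.0076,"hand":1},
  {"x":-0.146,"y":-0.097,"z":0.018,"wz":0.0075,"hand":1},
  {"x":-0.151,"y":-0.09,"z":0.018,"wz":0.0075,"hand":1},
  {"x":-0.155,"y":-0.083,"z":0.018,"wz":0.0075,"hand":1},
  {"x":-0.159,"y":-0.075,"z":0.018,"wz":0.0075,"hand":1},
])

```text
invalid input
```

```bash
python3 -c "from pl import *;cur()"
```

```text
t 0.1 p [0.2538 0.625  0.2415] yaw 67.89 z [-0.001 -0.001 -1.   ] q [-1.269  0.576  0.025  1.438 -0.015  1.129 -0.057] F [-0.6 -1.   0.4] gap 0.0853 g 0.0
```

Call:
jog_arm([
  {"x":-0.162,"y":-0.068,"z":0.018,"wz":0.0075,"hand":1},
  {"x":-0.166,"y":-0.06,"z":0.018,"wz":0.0076,"hand":1},
  {"x":-0.167,"y":-0.052,"z":0.018,"wz":0.0075,"hand":1},
  {"x":-0.171,"y":-0.044,"z":0.018,"wz":0.0075,"hand":1},
  {"x":-0.172,"y":-0.036,"z":0.018,"wz":0.0075,"hand":1},
  {"x":-0.173,"y":-0.028,"z":0.018,"wz":0.0075,"hand":1},
  {"x":-0.175,"y":-0.02,"z":0.018,"wz":0.0075,"hand":1},
  {"x":-0.175,"y":-0.011,"z":0.018,"wz":0.0076,"hand":1},
])

```text
invalid input
```

```bash
python3 -c "
from pl import *
p,R=cur();p,R=rows(p,R,line(p,R,[.535,-.0195,.13],down(24.6)),8,1)"
```

```text
t 0.1 p [0.2538 0.625  0.2415] yaw 67.89 z [-0.001 -0.001 -1.   ] q [-1.269  0.576  0.025  1.438 -0.015  1.129 -0.057] F [-0.6 -1.   0.4] gap 0.0853 g 0.0
[{"x": -0.252, "y": -0.246, "z": 0.056, "wz": 0.015, "hand": 1}, {"x": -0.273, "y": -0.22, "z": 0.056, "wx": -0.0001, "wz": 0.0151, "hand": 1}, {"x": -0.293, "y": -0.194, "z": 0.056, "wz": 0.015, "hand": 1}, {"x": -0.31, "y": -0.166, "z": 0.056, "wz": 0.015, "hand": 1}, {"x": -0.325, "y": -0.135, "z": 0.056, "wy": 0.0001, "wz": 0.0151, "hand": 1}, {"x": -0.336, "y": -0.105, "z": 0.056, "wx": -0.0001, "wz": 0.015, "hand": 1}, {"x": -0.344, "y": -0.072, "z": 0.056, "wz": 0.015, "hand": 1}, {"x": -0.349, "y": -0.039, "z": 0.056, "wz": 0.0151, "hand": 1}]
```

The refusal is likely down to the omitted keys, so I'll give all seven in every row.

Call:
jog_arm([
  {"x":-0.126,"y":-0.123,"z":0.018,"wx":0,"wy":0,"wz":0.0075,"hand":1},
  {"x":-0.131,"y":-0.117,"z":0.018,"wx":0,"wy":0,"wz":0.0075,"hand":1},
  {"x":-0.137,"y":-0.11,"z":0.018,"wx":0,"wy":0,"wz":0.0075,"hand":1},
  {"x":-0.142,"y":-0.104,"z":0.018,"wx":0,"wy":0,"wz":0.0076,"hand":1},
  {"x":-0.146,"y":-0.097,"z":0.018,"wx":0,"wy":0,"wz":0.0075,"hand":1},
  {"x":-0.151,"y":-0.09,"z":0.018,"wx":0,"wy":0,"wz":0.0075,"hand":1},
  {"x":-0.155,"y":-0.083,"z":0.018,"wx":0,"wy":0,"wz":0.0075,"hand":1},
  {"x":-0.159,"y":-0.075,"z":0.018,"wx":0,"wy":0,"wz":0.0075,"hand":1},
])

```text
clock: 0.9
tcp_pos: [0.3948, 0.3014, 0.2061]
tool_rot: [-1.173, -2.914, 0.0]
wrist_force: [0.6, 0.5, 0.6]
finger_gap: 0.0855
grasp_force: 0.0
```

```bash
sed -i 's/;r={k:v for k,v in r.items() if v}//' pl.py; python3 -c "from pl import *;cur()"
```

```text
t 0.9 p [0.3948 0.3014 0.2061] yaw 46.16 z [-0. -0. -1.] q [-0.859  0.358  0.153  1.953 -0.072  0.836  0.139] F [0.6 0.5 0.6] gap 0.0855 g 0.0
```

Call:
jog_arm([
  {"x":-0.162,"y":-0.068,"z":0.018,"wx":0,"wy":0,"wz":0.0075,"hand":1},
  {"x":-0.166,"y":-0.06,"z":0.018,"wx":0,"wy":0,"wz":0.0076,"hand":1},
  {"x":-0.167,"y":-0.052,"z":0.018,"wx":0,"wy":0,"wz":0.0075,"hand":1},
  {"x":-0.171,"y":-0.044,"z":0.018,"wx":0,"wy":0,"wz":0.0075,"hand":1},
  {"x":-0.172,"y":-0.036,"z":0.018,"wx":0,"wy":0,"wz":0.0075,"hand":1},
  {"x":-0.173,"y":-0.028,"z":0.018,"wx":0,"wy":0,"wz":0.0075,"hand":1},
  {"x":-0.175,"y":-0.02,"z":0.018,"wx":0,"wy":0,"wz":0.0075,"hand":1},
  {"x":-0.175,"y":-0.011,"z":0.018,"wx":0,"wy":0,"wz":0.0076,"hand":1},
])

```text
clock: 1.7
tcp_pos: [0.5356, -0.0206, 0.17]
tool_rot: [-1.7, -2.642, 0.0]
wrist_force: [0.6, 0.7, 0.4]
finger_gap: 0.0854
grasp_force: 0.0
```

```bash
python3 -c "
from pl import *
p,R=cur();p,R=rows(p,R,line(p,R,[.535,-.0195,.0825],down(24.6)),5,1)"
```

```text
t 1.7 p [ 0.5356 -0.0206  0.17  ] yaw 24.49 z [-0.  0. -1.] q [-0.242  0.467  0.282  1.907 -0.177  0.792  0.564] F [0.6 0.7 0.4] gap 0.0854 g 0.0
[{"x": 0.001, "y": -0.0, "z": 0.07, "wx": -0.0, "wy": -0.0, "wz": -0.0001, "hand": 1}, {"x": 0.001, "y": -0.0, "z": 0.07, "wx": -0.0, "wy": -0.0, "wz": -0.0, "hand": 1}, {"x": 0.001, "y": -0.0, "z": 0.07, "wx": -0.0, "wy": -0.0, "wz": -0.0001, "hand": 1}, {"x": 0.001, "y": -0.0, "z": 0.07, "wx": -0.0, "wy": -0.0, "wz": -0.0001, "hand": 1}, {"x": 0.001, "y": -0.0, "z": 0.07, "wx": -0.0, "wy": -0.0, "wz": -0.0, "hand": 1}]
```

Call:
jog_arm([
  {"x":0.001,"y":0,"z":0.07,"wx":0,"wy":0,"wz":0,"hand":1},
  {"x":0.001,"y":0,"z":0.07,"wx":0,"wy":0,"wz":0,"hand":1},
  {"x":0.001,"y":0,"z":0.07,"wx":0,"wy":0,"wz":0,"hand":1},
  {"x":0.001,"y":0,"z":0.07,"wx":0,"wy":0,"wz":0,"hand":1},
  {"x":0.001,"y":0,"z":0.07,"wx":0,"wy":0,"wz":0,"hand":1},
  {"x":0,"y":0,"z":0,"wx":0,"wy":0,"wz":0,"hand":1},
  {"x":0,"y":0,"z":0,"wx":0,"wy":0,"wz":0,"hand":0.5},
  {"x":0,"y":0,"z":0,"wx":0,"wy":0,"wz":0,"hand":0.35},
])

```text
clock: 2.5
tcp_pos: [0.5352, -0.0179, 0.0836]
tool_rot: [1.697, 2.643, 0.001]
wrist_force: [0.7, -1.0, 0.4]
finger_gap: 0.059
grasp_force: 0.0
```

Call:
jog_arm([
  {"x":0,"y":0,"z":0,"wx":0,"wy":0,"wz":0,"hand":0.25},
  {"x":0,"y":0,"z":0,"wx":0,"wy":0,"wz":0,"hand":0.2},
  {"x":0,"y":0,"z":0,"wx":0,"wy":0,"wz":0,"hand":0},
  {"x":0,"y":0,"z":0,"wx":0,"wy":0,"wz":0,"hand":0},
  {"x":0,"y":0,"z":0,"wx":0,"wy":0,"wz":0,"hand":0},
  {"x":0,"y":0,"z":0,"wx":0,"wy":0,"wz":0,"hand":0},
  {"x":0,"y":0,"z":0,"wx":0,"wy":0,"wz":0,"hand":0},
  {"x":0,"y":0,"z":0,"wx":0,"wy":0,"wz":0,"hand":0},
], force=100)

```text
clock: 3.3
tcp_pos: [0.5347, -0.0179, 0.0836]
tool_rot: [1.697, 2.643, 0.0]
wrist_force: [-2.7, 0.1, 8.8]
finger_gap: 0.0169
grasp_force: 98.0
```

```bash
python3 - <<'E'
from pl import *
cur()
# fit kinematics
from scipy.optimize import least_squares
D=[json.loads(l) for l in open("log.txt")]
def fk(q,x):
    d,a,b,c,e1,e2,e3=x
    T=Ro.identity();p=np.zeros(3)
    def mv(v):
        nonlocal p;p=p+T.apply(v)
    T=Ro.from_euler('z',-q[0]);mv([0,0,d]);T=T*Ro.from_euler('y',q[1]);mv([0,0,a]);T=T*Ro.from_euler('z',-q[2]);mv([e1,0,0])
    T=T*Ro.from_euler('y',q[3]);mv([e2,0,b]);T=T*Ro.from_euler('z',-q[4]);T=T*Ro.from_euler('y',q[5]);mv([e3,0,0]);T=T*Ro.from_euler('z',-q[6]);mv([0,0,c])
    return p,T
def res(x): return np.concatenate([fk(q,x)[0]-p for q,p,_ in D])
r=least_squares(lambda x:np.r_[res(x),1e-4*np.array(x[4:])],[.35,.4,.4,.2,0,0,0])
print(r.x.round(4),abs(res(r.x)).max())
for q,p,w in D: print((fk(q,r.x)[1].as_matrix()).round(3).tolist(),Ro.from_rotvec(w).as_matrix().round(3).tolist())
E
```

```text
t 3.3 p [ 0.5347 -0.0179  0.0836] yaw 24.6 z [ 0.  0. -1.] q [-0.206  0.587  0.228  1.994 -0.229  0.585  0.607] F [-2.7  0.1  8.8] gap 0.0169 g 98.0
[ 9.17108e+01  5.81000e-01  6.00500e-01  9.14458e+01  1.49000e-02
  2.71400e-01 -5.55000e-02] 0.04260842181250335
[[-0.376, -0.926, -0.001], [-0.926, 0.376, -0.001], [0.002, -0.0, -1.0]] [[-0.926, 0.376, -0.001], [0.376, 0.926, -0.001], [-0.0, -0.002, -1.0]]
[[-0.376, -0.926, -0.001], [-0.926, 0.376, -0.001], [0.002, -0.0, -1.0]] [[-0.926, 0.376, -0.001], [0.376, 0.926, -0.001], [-0.0, -0.002, -1.0]]
[[-0.376, -0.926, -0.001], [-0.926, 0.376, -0.001], [0.002, -0.0, -1.0]] [[-0.926, 0.376, -0.001], [0.376, 0.926, -0.001], [-0.0, -0.002, -1.0]]
[[-0.693, -0.721, -0.0], [-0.721, 0.693, -0.0], [0.0, -0.0, -1.0]] [[-0.721, 0.693, -0.0], [0.693, 0.721, -0.0], [-0.0, -0.0, -1.0]]
[[-0.91, -0.414, -0.0], [-0.414, 0.91, 0.0], [0.0, 0.0, -1.0]] [[-0.414, 0.91, -0.0], [0.91, 0.414, 0.0], [0.0, -0.0, -1.0]]
[[-0.909, -0.416, 0.0], [-0.416, 0.909, 0.0], [-0.0, -0.0, -1.0]] [[-0.416, 0.909, 0.0], [0.909, 0.416, 0.0], [-0.0, 0.0, -1.0]]
```

```bash
python3 - <<'E'
from pl import *
import warnings;warnings.filterwarnings("ignore")
P=np.array([.455,.304])
E=Ro.from_matrix(np.array([[0,1,0],[1,0,0],[0,0,1]])@np.diag([1,1,1])) if 0 else None
# fk wrist frame W has W_x->tool y? check: fk R col0=-0.376,-.926 = -tool_y ; col1 = tool x * +1
# tool = W * Rz(c): tool x = W col1, tool y = -W col0  -> c=+90deg
for phi in (2.2,2.45,2.65):
  for yaw in (-85,-56,-30):
    o=[]
    for tilt in (0,30,50,60,70,80):
        R=down(yaw,tilt);
        az=33.7*np.pi/180
        F=Ro.from_euler('zy',[0,0])*Ro.from_euler('z',az)*Ro.from_euler('y',phi)
        W=R*Ro.from_euler('z',-90,degrees=True)
        M=(F.inv()*W)
        a=M.as_euler('ZYZ'); # M=Rz(-q5)Ry(q6)Rz(-q7)
        o.append((-a).round(2)*[1,-1,1])
    print(phi,yaw,[x.round(2).tolist() for x in o])
E
```

```text
2.2 -85 [[-0.0, 0.94, -2.07], [0.48, 1.25, -2.3], [0.74, 1.49, -2.35], [0.86, 1.61, -2.35], [0.99, 1.74, -2.34], [1.12, 1.85, -2.31]]
2.2 -56 [[-0.0, 0.94, -1.57], [0.62, 1.03, -1.92], [0.98, 1.18, -2.08], [1.14, 1.27, -2.13], [1.29, 1.36, -2.17], [1.43, 1.46, -2.19]]
2.2 -30 [[-0.0, 0.94, -1.11], [0.67, 0.81, -1.55], [1.13, 0.86, -1.87], [1.34, 0.92, -2.0], [1.53, 1.0, -2.11], [1.7, 1.1, -2.19]]
2.45 -85 [[-0.0, 0.69, -2.07], [0.54, 1.03, -2.43], [0.77, 1.31, -2.52], [0.87, 1.45, -2.54], [0.97, 1.6, -2.55], [1.07, 1.74, -2.54]]
2.45 -56 [[-0.0, 0.69, -1.57], [0.74, 0.84, -2.11], [1.08, 1.05, -2.32], [1.22, 1.17, -2.38], [1.35, 1.3, -2.42], [1.46, 1.43, -2.44]]
2.45 -30 [[-0.0, 0.69, -1.11], [0.87, 0.63, -1.81], [1.36, 0.78, -2.19], [1.54, 0.89, -2.31], [1.69, 1.01, -2.4], [1.82, 1.15, -2.46]]
2.65 -85 [[0.0, 0.49, -2.07], [0.62, 0.86, -2.57], [0.82, 1.17, -2.67], [0.9, 1.32, -2.7], [0.97, 1.48, -2.71], [1.05, 1.64, -2.71]]
2.65 -56 [[-0.0, 0.49, -1.57], [0.89, 0.7, -2.32], [1.2, 0.97, -2.53], [1.31, 1.11, -2.59], [1.41, 1.26, -2.62], [1.49, 1.41, -2.64]]
2.65 -30 [[0.0, 0.49, -1.11], [1.13, 0.52, -2.12], [1.56, 0.76, -2.48], [1.7, 0.9, -2.57], [1.81, 1.05, -2.63], [1.9, 1.2, -2.67]]
```

```bash
python3 - <<'E'
from pl import *
p,R=cur()
sm=lambda f:(lambda s:f(s*s*(3-2*s)))
p1=[*p[:2],.262]
p,R=rows(p,R,sm(line(p,R,p1,down(24.6))),8,0)
p,R=rows(p,R,sm(line(p,R,[.529,.230,.245],down(-45))),16,0)
E
```

```text
t 3.3 p [ 0.5347 -0.0179  0.0836] yaw 24.6 z [ 0.  0. -1.] q [-0.206  0.587  0.228  1.994 -0.229  0.585  0.607] F [-2.7  0.1  8.8] gap 0.0169 g 98.0
[{"x": -0.0, "y": 0.0, "z": -0.031, "wx": 0.0, "wy": 0.0, "wz": 0.0, "hand": 0}, {"x": -0.0, "y": 0.0, "z": -0.081, "wx": 0.0, "wy": 0.0, "wz": 0.0, "hand": 0}, {"x": -0.0, "y": 0.0, "z": -0.114, "wx": 0.0, "wy": 0.0, "wz": 0.0, "hand": 0}, {"x": -0.0, "y": 0.0, "z": -0.131, "wx": 0.0, "wy": 0.0, "wz": 0.0, "hand": 0}, {"x": -0.0, "y": 0.0, "z": -0.131, "wx": 0.0001, "wy": 0.0, "wz": 0.0, "hand": 0}, {"x": -0.0, "y": 0.0, "z": -0.114, "wx": -0.0, "wy": 0.0, "wz": 0.0, "hand": 0}, {"x": -0.0, "y": 0.0, "z": -0.081, "wx": -0.0, "wy": 0.0, "wz": 0.0, "hand": 0}, {"x": -0.0, "y": 0.0, "z": -0.031, "wx": -0.0, "wy": 0.0, "wz": 0.0, "hand": 0}]
[{"x": 0.01, "y": 0.004, "z": 0.001, "wx": -0.0, "wy": 0.0, "wz": 0.0022, "hand": 0}, {"x": 0.029, "y": 0.012, "z": 0.002, "wx": -0.0, "wy": 0.0, "wz": 0.0061, "hand": 0}, {"x": 0.046, "y": 0.017, "z": 0.003, "wx": -0.0, "wy": 0.0, "wz": 0.0095, "hand": 0}, {"x": 0.061, "y": 0.019, "z": 0.005, "wx": -0.
[... 368 characters left out ...]
 "hand": 0}]
[{"x": 0.091, "y": -0.018, "z": 0.006, "wx": 0.0, "wy": 0.0, "wz": 0.018, "hand": 0}, {"x": 0.085, "y": -0.028, "z": 0.007, "wx": 0.0, "wy": 0.0, "wz": 0.0175, "hand": 0}, {"x": 0.076, "y": -0.034, "z": 0.005, "wx": 0.0, "wy": 0.0, "wz": 0.0163, "hand": 0}, {"x": 0.065, "y": -0.038, "z": 0.005, "wx": 0.0, "wy": 0.0, "wz": 0.0146, "hand": 0}, {"x": 0.052, "y": -0.037, "z": 0.005, "wx": 0.0, "wy": 0.0, "wz": 0.0124, "hand": 0}, {"x": 0.037, "y": -0.031, "z": 0.003, "wx": 0.0, "wy": 0.0, "wz": 0.0095, "hand": 0}, {"x": 0.023, "y": -0.022, "z": 0.002, "wx": 0.0, "wy": 0.0, "wz": 0.0062, "hand": 0}, {"x": 0.008, "y": -0.008, "z": 0.001, "wx": 0.0, "wy": 0.0, "wz": 0.0021, "hand": 0}]
```

Call:
jog_arm([
  {"x":0,"y":0,"z":-0.031,"wx":0,"wy":0,"wz":0,"hand":0},
  {"x":0,"y":0,"z":-0.081,"wx":0,"wy":0,"wz":0,"hand":0},
  {"x":0,"y":0,"z":-0.114,"wx":0,"wy":0,"wz":0,"hand":0},
  {"x":0,"y":0,"z":-0.131,"wx":0,"wy":0,"wz":0,"hand":0},
  {"x":0,"y":0,"z":-0.131,"wx":0,"wy":0,"wz":0,"hand":0},
  {"x":0,"y":0,"z":-0.114,"wx":0,"wy":0,"wz":0,"hand":0},
  {"x":0,"y":0,"z":-0.081,"wx":0,"wy":0,"wz":0,"hand":0},
  {"x":0,"y":0,"z":-0.031,"wx":0,"wy":0,"wz":0,"hand":0},
], force=110)

```text
clock: 4.1
tcp_pos: [0.535, -0.0179, 0.2633]
tool_rot: [1.697, 2.642, 0.002]
wrist_force: [0.5, -0.2, -5.3]
finger_gap: 0.0167
grasp_force: 107.8
```

```bash
python3 - <<'E'
from pl import *
cur()
from plant import vision;import cv2
s=vision.snapshot("side");cv2.imwrite("pics/lift.png",cv2.resize(s["color"],(672,504)))
E
```

```text
t 4.1 p [ 0.535  -0.0179  0.2633] yaw 24.58 z [ 0.002  0.    -1.   ] q [-0.282  0.361  0.321  1.785 -0.132  1.014  0.519] F [ 0.5 -0.2 -5.3] gap 0.0167 g 107.8
```

View pics/lift.png

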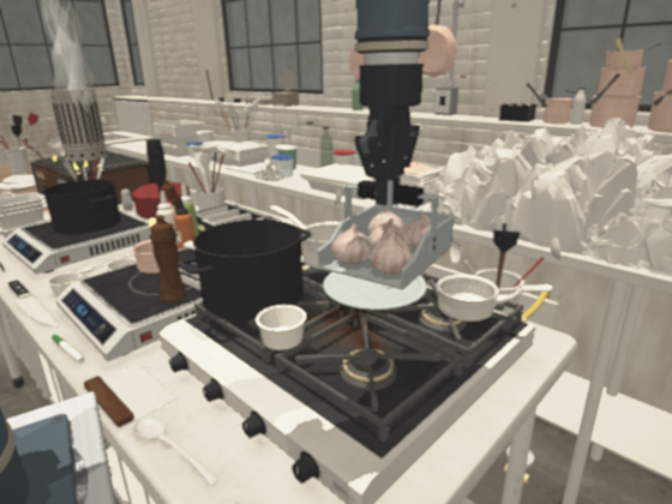

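The scoop hangs level in the grip at about (385,240) with its bulbs. Next I carry it to the pot.

Call:
jog_arm([
  {"x":0.01,"y":0.004,"z":0.001,"wx":0,"wy":0,"wz":0.0022,"hand":0},
  {"x":0.029,"y":0.012,"z":0.002,"wx":0,"wy":0,"wz":0.0061,"hand":0},
  {"x":0.046,"y":0.017,"z":0.003,"wx":0,"wy":0,"wz":0.0095,"hand":0},
  {"x":0.061,"y":0.019,"z":0.005,"wx":0,"wy":0,"wz":0.0124,"hand":0},
  {"x":0.073,"y":0.016,"z":0.005,"wx":0,"wy":0,"wz":0.0146,"hand":0},
  {"x":0.083,"y":0.01,"z":0.006,"wx":0,"wy":0,"wz":0.0164,"hand":0},
  {"x":0.09,"y":0.002,"z":0.006,"wx":0,"wy":0,"wz":0.0174,"hand":0},
  {"x":0.092,"y":-0.008,"z":0.006,"wx":0,"wy":0,"wz":0.0181,"hand":0},
])

```text
clock: 4.95
tcp_pos: [0.5309, 0.1069, 0.251]
tool_rot: [-2.415, -2.007, 0.004]
wrist_force: [0.7, -0.2, -6.0]
finger_gap: 0.0164
grasp_force: 107.8
```

Call:
jog_arm([
  {"x":0.091,"y":-0.018,"z":0.006,"wx":0,"wy":0,"wz":0.018,"hand":0},
  {"x":0.085,"y":-0.028,"z":0.007,"wx":0,"wy":0,"wz":0.0175,"hand":0},
  {"x":0.076,"y":-0.034,"z":0.005,"wx":0,"wy":0,"wz":0.0163,"hand":0},
  {"x":0.065,"y":-0.038,"z":0.005,"wx":0,"wy":0,"wz":0.0146,"hand":0},
  {"x":0.052,"y":-0.037,"z":0.005,"wx":0,"wy":0,"wz":0.0124,"hand":0},
  {"x":0.037,"y":-0.031,"z":0.003,"wx":0,"wy":0,"wz":0.0095,"hand":0},
  {"x":0.023,"y":-0.022,"z":0.002,"wx":0,"wy":0,"wz":0.0062,"hand":0},
  {"x":0.008,"y":-0.008,"z":0.001,"wx":0,"wy":0,"wz":0.0021,"hand":0},
])

```text
clock: 5.75
tcp_pos: [0.5279, 0.2313, 0.2423]
tool_rot: [2.902, 1.202, -0.005]
wrist_force: [0.1, 0.5, -5.5]
finger_gap: 0.0164
grasp_force: 107.7
```

```bash
cat >tip.py <<'E'
from pl import *
import sys
p,R=cur()
yaw=-45;t0=float(sys.argv[1]);t1=float(sys.argv[2]);n=int(sys.argv[3]);S=np.array([.473,.286,.153])
def pose(t):
    # scoop frame = tool axes: scoop x=tool y, scoop y=tool x, scoop z=-tool z ; spout in tool frame
    Rt=down(yaw,t); return S-Rt.apply([0,-.08,.0806]),Rt
rows(p,R,lambda s:pose(t0+s*(t1-t0)),n,0)
E
python3 tip.py 0 45 16
```

```text
t 5.75 p [0.5279 0.2313 0.2423] yaw -44.99 z [-0.003 -0.001 -1.   ] q [-0.876  0.489  0.594  1.717 -0.31   1.034 -0.961] F [ 0.1  0.5 -5.5] gap 0.0164 g 107.7
[{"x": -0.001, "y": -0.006, "z": 0.019, "wx": -0.008, "wy": 0.0005, "wz": 0.0, "hand": 0}, {"x": 0.0, "y": -0.016, "z": -0.015, "wx": -0.0078, "wy": -0.0, "wz": 0.0, "hand": 0}, {"x": 0.0, "y": -0.017, "z": -0.015, "wx": -0.0078, "wy": -0.0, "wz": 0.0, "hand": 0}, {"x": 0.0, "y": -0.016, "z": -0.015, "wx": -0.0078, "wy": -0.0, "wz": 0.0, "hand": 0}, {"x": 0.0, "y": -0.016, "z": -0.016, "wx": -0.0078, "wy": -0.0, "wz": 0.0, "hand": 0}, {"x": 0.0, "y": -0.016, "z": -0.015, "wx": -0.0078, "wy": -0.0, "wz": 0.0, "hand": 0}, {"x": 0.0, "y": -0.016, "z": -0.015, "wx": -0.0078, "wy": -0.0, "wz": 0.0, "hand": 0}, {"x": 0.0, "y": -0.017, "z": -0.016, "wx": -0.0079, "wy": -0.0, "wz": 0.0, "hand": 0}]
[{"x": 0.0, "y": -0.016, "z": -0.015, "wx": -0.0078, "wy": -0.0, "wz": 0.0, "hand": 0}, {"x": 0.0, "y": -0.016, "z": -0.015, "wx": -0.0078, "wy": -0.0, "wz": 0.0, "hand": 0}, {"x": 0.0, "y": -0.016, "z": -0.016, "wx": -0.0078, "wy": -0.0, "wz": 0.0, "hand": 0}, {"x": 0.0, "y": -0.016, "z": -0.015, "wx": -0.0078, "wy": -0.0, "wz": 0.0, "hand": 0}, {"x": 0.0, "y": -0.017, "z": -0.015, "wx": -0.0078, "wy": -0.0, "wz": 0.0, "hand": 0}, {"x": 0.0, "y": -0.016, "z": -0.016, "wx": -0.0078, "wy": -0.0, "wz": 0.0, "hand": 0}, {"x": 0.001, "y": -0.016, "z": -0.015, "wx": -0.0078, "wy": -0.0, "wz": 0.0, "hand": 0}, {"x": -0.0, "y": -0.016, "z": -0.015, "wx": -0.0079, "wy": -0.0, "wz": 0.0, "hand": 0}]
```

Call:
jog_arm([
  {"x":0,"y":-0.008,"z":0.01,"wx":-0.008,"wy":0,"wz":0,"hand":0},
  {"x":0,"y":-0.016,"z":-0.01,"wx":-0.0078,"wy":0,"wz":0,"hand":0},
  {"x":0,"y":-0.016,"z":-0.015,"wx":-0.0078,"wy":0,"wz":0,"hand":0},
  {"x":0,"y":-0.016,"z":-0.015,"wx":-0.0078,"wy":0,"wz":0,"hand":0},
  {"x":0,"y":-0.016,"z":-0.015,"wx":-0.0078,"wy":0,"wz":0,"hand":0},
  {"x":0,"y":-0.016,"z":-0.015,"wx":-0.0078,"wy":0,"wz":0,"hand":0},
  {"x":0,"y":-0.016,"z":-0.015,"wx":-0.0078,"wy":0,"wz":0,"hand":0},
  {"x":0,"y":-0.016,"z":-0.015,"wx":-0.0078,"wy":0,"wz":0,"hand":0},
])

```text
clock: 6.55
tcp_pos: [0.504, 0.2541, 0.26]
tool_rot: [2.558, 1.06, 0.21]
wrist_force: [0.6, -0.3, -5.3]
finger_gap: 0.0164
grasp_force: 108.0
```

```bash
python3 tip.py 22.5 45 8
```

```text
t 6.55 p [0.504  0.2541 0.26  ] yaw -44.98 z [ 0.271 -0.273 -0.923] q [-1.34   0.502  0.842  1.832  0.025  0.876 -1.379] F [ 0.6 -0.3 -5.3] gap 0.0164 g 108.0
[{"x": 0.002, "y": -0.024, "z": -0.01, "wx": -0.0075, "wy": 0.0002, "wz": 0.0, "hand": 0}, {"x": 0.0, "y": -0.017, "z": -0.016, "wx": -0.0078, "wy": -0.0, "wz": 0.0, "hand": 0}, {"x": 0.0, "y": -0.016, "z": -0.015, "wx": -0.0078, "wy": -0.0, "wz": 0.0, "hand": 0}, {"x": 0.0, "y": -0.016, "z": -0.015, "wx": -0.0078, "wy": -0.0, "wz": 0.0, "hand": 0}, {"x": 0.0, "y": -0.016, "z": -0.016, "wx": -0.0079, "wy": -0.0, "wz": 0.0, "hand": 0}, {"x": 0.0, "y": -0.016, "z": -0.015, "wx": -0.0078, "wy": -0.0, "wz": 0.0, "hand": 0}, {"x": 0.0, "y": -0.017, "z": -0.015, "wx": -0.0078, "wy": -0.0, "wz": 0.0, "hand": 0}, {"x": 0.0, "y": -0.016, "z": -0.016, "wx": -0.0078, "wy": -0.0, "wz": 0.0, "hand": 0}]
```

Call:
jog_arm([
  {"x":0,"y":-0.02,"z":-0.012,"wx":-0.0076,"wy":0,"wz":0,"hand":0},
  {"x":0,"y":-0.017,"z":-0.016,"wx":-0.0078,"wy":0,"wz":0,"hand":0},
  {"x":0,"y":-0.016,"z":-0.015,"wx":-0.0078,"wy":0,"wz":0,"hand":0},
  {"x":0,"y":-0.016,"z":-0.015,"wx":-0.0078,"wy":0,"wz":0,"hand":0},
  {"x":0,"y":-0.016,"z":-0.016,"wx":-0.0078,"wy":0,"wz":0,"hand":0},
  {"x":0,"y":-0.016,"z":-0.015,"wx":-0.0078,"wy":0,"wz":0,"hand":0},
  {"x":0,"y":-0.017,"z":-0.015,"wx":-0.0078,"wy":0,"wz":0,"hand":0},
  {"x":0,"y":-0.016,"z":-0.016,"wx":-0.0078,"wy":0,"wz":0,"hand":0},
])

```text
clock: 7.35
tcp_pos: [0.473, 0.2858, 0.2674]
tool_rot: [2.207, 0.915, 0.378]
wrist_force: [0.6, 1.1, -3.9]
finger_gap: 0.0166
grasp_force: 108.1
```

```bash
python3 tip.py 45 70 8; python3 - <<'E'
from plant import vision;import cv2
s=vision.snapshot("side");cv2.imwrite("pics/tip1.png",cv2.resize(s["color"][100:310,100:380],(700,525)))
E
```

```text
t 7.35 p [0.473  0.2858 0.2674] yaw -44.95 z [ 0.5   -0.5   -0.707] q [-1.7    0.719  1.066  1.896  0.229  0.843 -1.705] F [ 0.6  1.1 -3.9] gap 0.0166 g 108.1
[{"x": 0.001, "y": -0.022, "z": -0.016, "wx": -0.0087, "wy": 0.0, "wz": 0.0001, "hand": 0}, {"x": -0.0, "y": -0.018, "z": -0.017, "wx": -0.0087, "wy": 0.0, "wz": 0.0, "hand": 0}, {"x": -0.0, "y": -0.018, "z": -0.017, "wx": -0.0087, "wy": 0.0, "wz": 0.0, "hand": 0}, {"x": -0.0, "y": -0.018, "z": -0.017, "wx": -0.0087, "wy": 0.0, "wz": 0.0, "hand": 0}, {"x": -0.0, "y": -0.018, "z": -0.017, "wx": -0.0086, "wy": 0.0, "wz": 0.0, "hand": 0}, {"x": -0.0, "y": -0.018, "z": -0.017, "wx": -0.0087, "wy": 0.0, "wz": 0.0, "hand": 0}, {"x": -0.0, "y": -0.018, "z": -0.017, "wx": -0.0087, "wy": 0.0, "wz": 0.0, "hand": 0}, {"x": -0.0, "y": -0.018, "z": -0.017, "wx": -0.0087, "wy": 0.0, "wz": 0.0, "hand": 0}]
```

View pics/tip1.png

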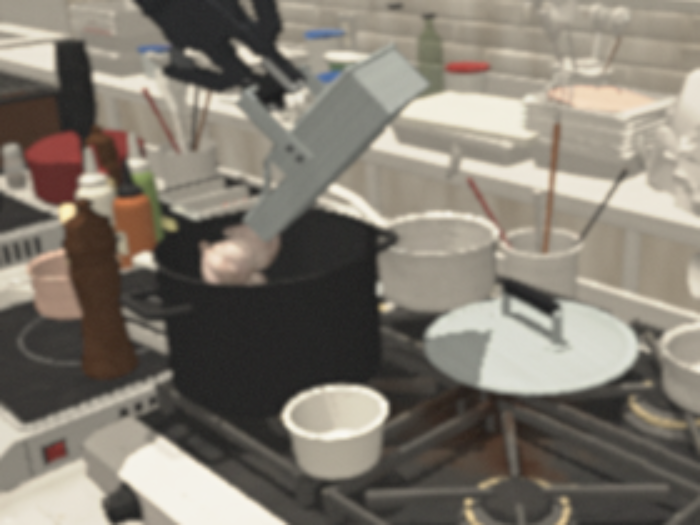

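At 45° the bulbs are sliding off the spout at (240,260), inside the pot's mouth. I keep tipping.

Call:
jog_arm([
  {"x":0,"y":-0.02,"z":-0.016,"wx":-0.0087,"wy":0,"wz":0,"hand":0},
  {"x":0,"y":-0.018,"z":-0.017,"wx":-0.0087,"wy":0,"wz":0,"hand":0},
  {"x":0,"y":-0.018,"z":-0.017,"wx":-0.0087,"wy":0,"wz":0,"hand":0},
  {"x":0,"y":-0.018,"z":-0.017,"wx":-0.0087,"wy":0,"wz":0,"hand":0},
  {"x":0,"y":-0.018,"z":-0.017,"wx":-0.0087,"wy":0,"wz":0,"hand":0},
  {"x":0,"y":-0.018,"z":-0.017,"wx":-0.0087,"wy":0,"wz":0,"hand":0},
  {"x":0,"y":-0.018,"z":-0.017,"wx":-0.0087,"wy":0,"wz":0,"hand":0},
  {"x":0,"y":-0.018,"z":-0.017,"wx":-0.0087,"wy":0,"wz":0,"hand":0},
])

```text
clock: 8.2
tcp_pos: [0.4395, 0.32, 0.2559]
tool_rot: [1.807, 0.749, 0.524]
wrist_force: [0.0, 0.0, -3.9]
finger_gap: 0.0164
grasp_force: 108.5
```

Call:
jog_arm([
  {"x":0,"y":0,"z":0,"wx":0,"wy":0,"wz":0,"hand":0},
  {"x":0,"y":0,"z":0,"wx":0,"wy":0,"wz":0,"hand":0},
  {"x":0,"y":0,"z":0,"wx":0,"wy":0,"wz":0,"hand":0},
  {"x":0,"y":0,"z":0,"wx":0,"wy":0,"wz":0,"hand":0},
  {"x":0,"y":0,"z":0,"wx":0,"wy":0,"wz":0,"hand":0},
  {"x":0,"y":0,"z":0,"wx":0,"wy":0,"wz":0,"hand":0},
  {"x":0,"y":0,"z":0,"wx":0,"wy":0,"wz":0,"hand":0},
  {"x":0,"y":0,"z":0,"wx":0,"wy":0,"wz":0,"hand":0},
])

```text
clock: 9.0
tcp_pos: [0.4394, 0.3197, 0.257]
tool_rot: [1.807, 0.749, 0.524]
wrist_force: [-0.2, 0.3, -4.1]
finger_gap: 0.0164
grasp_force: 108.6
```

```bash
python3 - <<'E'
from pl import *
cur()
from plant import vision;import cv2
s=vision.snapshot("side");a=cv2.resize(s["color"][70:310,80:350],(400,355))
s=vision.snapshot("top");b=cv2.resize(s["color"][170:370,130:355],(400,355))
cv2.imwrite("pics/tip2.png",np.hstack([a,b]))
E
```

```text
t 9.0 p [0.4394 0.3197 0.257 ] yaw -45.0 z [ 0.664 -0.664 -0.343] q [-1.887  1.092  1.172  1.903  0.316  0.884 -1.935] F [-0.2  0.3 -4.1] gap 0.0164 g 108.6
```

View pics/tip2.png

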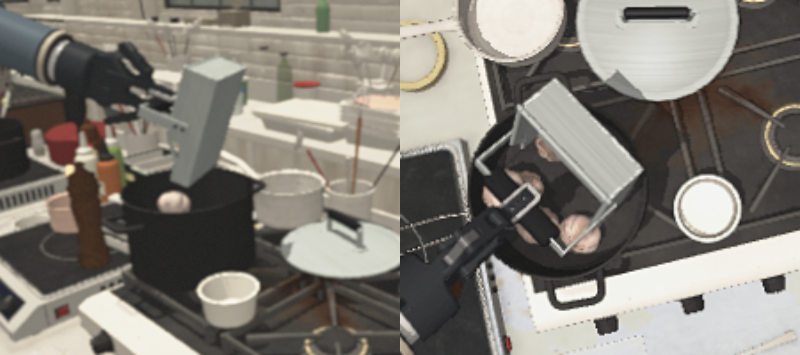

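The load is down about 1.5 N, which matches five bulbs. The pictures show an empty scoop and bulbs in the pot, but one looks high near the rim ((173,203) in the side half). I'll lift the scoop clear, still tipped, and look again.

```bash
python3 - <<'E'
from pl import *
p,R=cur()
rows(p,R,line(p,R,p+np.array([.075,-.075,.05]),R),8,0)
E
```

```text
t 9.1 p [0.4394 0.3198 0.257 ] yaw -44.99 z [ 0.664 -0.664 -0.342] q [-1.887  1.092  1.172  1.903  0.316  0.884 -1.935] F [ 0.6  0.2 -4. ] gap 0.0163 g 108.6
[{"x": -0.0, "y": 0.042, "z": 0.041, "wx": 0.0, "wy": 0.0, "wz": 0.0, "hand": 0}, {"x": -0.0, "y": 0.041, "z": 0.042, "wx": 0.0, "wy": 0.0, "wz": 0.0, "hand": 0}, {"x": -0.0, "y": 0.042, "z": 0.041, "wx": 0.0, "wy": 0.0, "wz": 0.0, "hand": 0}, {"x": -0.0, "y": 0.042, "z": 0.041, "wx": 0.0, "wy": 0.0, "wz": 0.0, "hand": 0}, {"x": -0.0, "y": 0.041, "z": 0.041, "wx": 0.0, "wy": 0.0, "wz": 0.0, "hand": 0}, {"x": -0.0, "y": 0.042, "z": 0.042, "wx": 0.0, "wy": 0.0, "wz": 0.0, "hand": 0}, {"x": -0.0, "y": 0.042, "z": 0.041, "wx": 0.0, "wy": 0.0, "wz": 0.0, "hand": 0}, {"x": -0.0, "y": 0.041, "z": 0.041, "wx": 0.0, "wy": 0.0, "wz": 0.0, "hand": 0}]
```

Call:
jog_arm([
  {"x":0,"y":0.042,"z":0.041,"wx":0,"wy":0,"wz":0,"hand":0},
  {"x":0,"y":0.041,"z":0.042,"wx":0,"wy":0,"wz":0,"hand":0},
  {"x":0,"y":0.042,"z":0.041,"wx":0,"wy":0,"wz":0,"hand":0},
  {"x":0,"y":0.042,"z":0.041,"wx":0,"wy":0,"wz":0,"hand":0},
  {"x":0,"y":0.041,"z":0.041,"wx":0,"wy":0,"wz":0,"hand":0},
  {"x":0,"y":0.042,"z":0.042,"wx":0,"wy":0,"wz":0,"hand":0},
  {"x":0,"y":0.042,"z":0.041,"wx":0,"wy":0,"wz":0,"hand":0},
  {"x":0,"y":0.041,"z":0.041,"wx":0,"wy":0,"wz":0,"hand":0},
])

```text
clock: 9.9
tcp_pos: [0.5152, 0.2438, 0.3076]
tool_rot: [1.807, 0.748, 0.524]
wrist_force: [0.1, -0.0, -3.8]
finger_gap: 0.0162
grasp_force: 108.6
```

```bash
python3 - <<'E'
from pl import *
import pickle,cv2
cur()
from plant import vision
s=vision.snapshot("side");t=vision.snapshot("top");pickle.dump({"side":s,"top":t},open("s1.pkl","wb"))
a=cv2.resize(s["color"][70:270,130:330],(400,400),interpolation=cv2.INTER_CUBIC)
b=cv2.resize(t["color"][205:345,150:290],(400,400),interpolation=cv2.INTER_CUBIC)
cv2.imwrite("pics/tip3.png",np.hstack([a,b]))
E
```

```text
t 9.9 p [0.5152 0.2438 0.3076] yaw -45.01 z [ 0.664 -0.665 -0.342] q [-1.762  1.016  1.256  1.967  0.433  0.72  -1.881] F [ 0.1 -0.  -3.8] gap 0.0162 g 108.6
```

View pics/tip3.png

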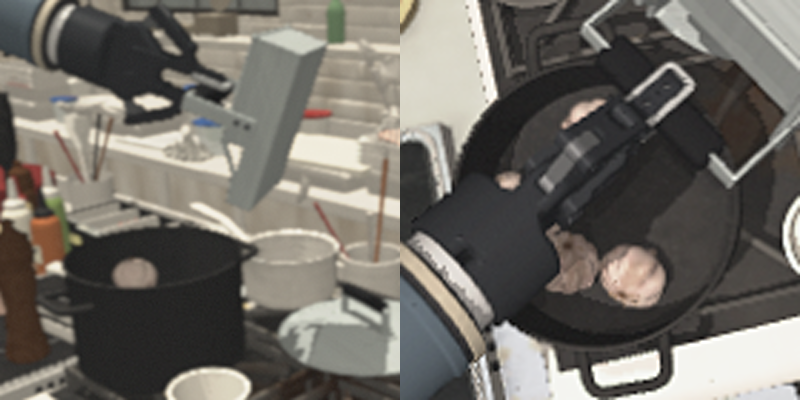

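```bash
python3 - <<'E'
from geo import *
S=load("s1.pkl");D,T=S["side"],S["top"]
for z in(.06,.07,.08,.09,.1,.11):
    X=plane(D,197.5,205,z);top=plane(D,197.5,199.3,z)
    u=proj(T,X);print(z,X.round(3),np.hypot(*(X[:2]-[.455,.304])).round(3),"crop top px",((u-[150,205])*400/140+[400,0]).round(0),"diam est",(23.5*np.linalg.norm(X-(-np.array(D["R"]).T@D["t"]))/383).round(3))
for n,(u,v) in {"a":(580,115),"b":(510,180),"c":(572,262),"d":(635,275)}.items():
    print(n,[plane(T,(u-400)*.35+150,v*.35+205,z).round(3)[:2].tolist() for z in(.03,.08)])
E
```

```text
0.06 [0.473 0.436 0.06 ] 0.133 crop top px [433. 177.] diam est 0.063
0.07 [0.465 0.411 0.07 ] 0.107 crop top px [463. 188.] diam est 0.062
0.08 [0.457 0.386 0.08 ] 0.082 crop top px [493. 200.] diam est 0.06
0.09 [0.449 0.361 0.09 ] 0.057 crop top px [524. 211.] diam est 0.058
0.1 [0.441 0.336 0.1  ] 0.035 crop top px [556. 223.] diam est 0.056
0.11 [0.433 0.311 0.11 ] 0.023 crop top px [588. 235.] diam est 0.055
a [[0.525, 0.331], [0.521, 0.324]]
b [[0.474, 0.383], [0.472, 0.374]]
c [[0.412, 0.333], [0.413, 0.326]]
d [[0.404, 0.285], [0.405, 0.28]]
```

```bash
python3 - <<'E'
from pl import *
p,R=cur()
rows(p,R,line(p,R,p+np.array([.1,-.19,.0]),R),8,0)
E
```

```text
t 10.0 p [0.5152 0.2424 0.3083] yaw -45.36 z [ 0.663 -0.666 -0.342] q [-1.761  1.015  1.257  1.967  0.433  0.721 -1.881] F [ 0.2  0.7 -3.4] gap 0.0162 g 108.5
[{"x": -0.031, "y": 0.035, "z": 0.096, "wx": -0.0, "wy": -0.0, "wz": -0.0, "hand": 0}, {"x": -0.032, "y": 0.035, "z": 0.097, "wx": 0.0, "wy": 0.0, "wz": 0.0, "hand": 0}, {"x": -0.031, "y": 0.035, "z": 0.096, "wx": 0.0, "wy": 0.0, "wz": 0.0, "hand": 0}, {"x": -0.032, "y": 0.036, "z": 0.097, "wx": 0.0, "wy": 0.0, "wz": 0.0, "hand": 0}, {"x": -0.031, "y": 0.035, "z": 0.096, "wx": 0.0, "wy": 0.0, "wz": 0.0, "hand": 0}, {"x": -0.032, "y": 0.035, "z": 0.097, "wx": 0.0, "wy": 0.0, "wz": 0.0, "hand": 0}, {"x": -0.031, "y": 0.035, "z": 0.096, "wx": 0.0, "wy": 0.0, "wz": 0.0, "hand": 0}, {"x": -0.032, "y": 0.035, "z": 0.096, "wx": 0.0, "wy": 0.0, "wz": 0.0, "hand": 0}]
```

Call:
jog_arm([
  {"x":-0.031,"y":0.035,"z":0.096,"wx":0,"wy":0,"wz":0,"hand":0},
  {"x":-0.032,"y":0.035,"z":0.097,"wx":0,"wy":0,"wz":0,"hand":0},
  {"x":-0.031,"y":0.035,"z":0.096,"wx":0,"wy":0,"wz":0,"hand":0},
  {"x":-0.032,"y":0.036,"z":0.097,"wx":0,"wy":0,"wz":0,"hand":0},
  {"x":-0.031,"y":0.035,"z":0.096,"wx":0,"wy":0,"wz":0,"hand":0},
  {"x":-0.032,"y":0.035,"z":0.097,"wx":0,"wy":0,"wz":0,"hand":0},
  {"x":-0.031,"y":0.035,"z":0.096,"wx":0,"wy":0,"wz":0,"hand":0},
  {"x":-0.032,"y":0.035,"z":0.096,"wx":0,"wy":0,"wz":0,"hand":0},
])

```text
clock: 10.8
tcp_pos: [0.6154, 0.0549, 0.3066]
tool_rot: [1.807, 0.751, 0.524]
wrist_force: [1.4, -0.5, -3.9]
finger_gap: 0.0162
grasp_force: 108.6
```

```bash
python3 - <<'E'
from pl import *
import pickle,cv2
cur()
from plant import vision
s=vision.snapshot("side");t=vision.snapshot("top");pickle.dump({"side":s,"top":t},open("s2.pkl","wb"))
a=cv2.resize(s["color"][160:260,140:240],(400,400),interpolation=cv2.INTER_CUBIC)
b=cv2.resize(t["color"][220:340,160:280],(400,400),interpolation=cv2.INTER_CUBIC)
cv2.imwrite("pics/tip4.png",np.hstack([a,b]))
E
```

```text
t 10.8 p [0.6154 0.0549 0.3066] yaw -44.74 z [ 0.665 -0.664 -0.343] q [-1.439  1.059  1.398  2.159  0.647  0.181 -1.925] F [ 1.4 -0.5 -3.9] gap 0.0162 g 108.6
```

View pics/tip4.png

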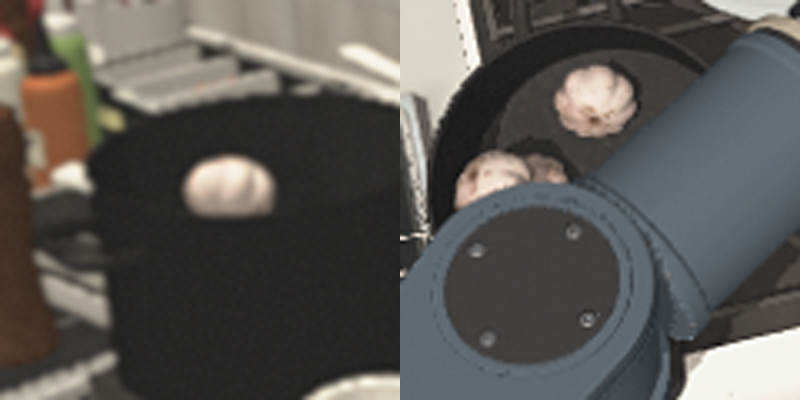

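```bash
python3 - <<'E'
from geo import *
S=load("s2.pkl");D,T=S["side"],S["top"]
print(tri(T,(160+497*.3,220+191*.3),D,(197.3,210.2)), tri(T,(160+497*.3,220+191*.3),D,(197.3,206)))
print(plane(T,160+596*.3,220+100*.3,.031))
E
```

```text
(array([0.41660922, 0.13623245, 0.16668745]), np.float64(0.0800640290963861)) (array([0.41695221, 0.13645992, 0.17466983]), np.float64(0.07895853765393446))
[0.51879076 0.05441013 0.031     ]
```

```bash
python3 - <<'E'
from geo import *
S=load("s2.pkl");D,T=S["side"],S["top"]
a=(160+97*.3,220+191*.3)
for r in (204,207,210.2): print(tri(T,a,D,(197.3,r)))
print(plane(T,160+196*.3,220+100*.3,.031))
E
```

```text
(array([0.45200248, 0.37043654, 0.08885196]), np.float64(0.000466006580550409))
(array([0.45196173, 0.37207417, 0.08040301]), np.float64(0.0009351299354552138))
(array([0.45191769, 0.37383756, 0.07130378]), np.float64(0.0014404561510563546))
[0.51458621 0.31749354 0.031     ]
```

The high bulb's centre measures about (0.452, 0.371, 0.08), leaning on the pot wall. Its top is under 0.11, so all the bulbs are inside. Next I bring the scoop level and back over its old place.

```bash
python3 - <<'E'
from pl import *
p,R=cur()
rows(p,R,line(p,R,[.535,-.018,.27],down(24.6)),16,0)
E
```

```text
t 10.9 p [0.6146 0.0514 0.3072] yaw -45.09 z [ 0.661 -0.668 -0.342] q [-1.435  1.059  1.4    2.16   0.648  0.182 -1.925] F [-0.8 -0.6 -4.1] gap 0.0165 g 108.5
[{"x": -0.026, "y": -0.009, "z": 0.002, "wx": 0.0105, "wy": 0.0074, "wz": -0.0105, "hand": 0}, {"x": -0.026, "y": -0.011, "z": 0.001, "wx": 0.0106, "wy": 0.0073, "wz": -0.0105, "hand": 0}, {"x": -0.025, "y": -0.013, "z": 0.0, "wx": 0.0105, "wy": 0.0074, "wz": -0.0105, "hand": 0}, {"x": -0.024, "y": -0.014, "z": 0.001, "wx": 0.0105, "wy": 0.0074, "wz": -0.0105, "hand": 0}, {"x": -0.023, "y": -0.016, "z": 0.0, "wx": 0.0106, "wy": 0.0074, "wz": -0.0105, "hand": 0}, {"x": -0.022, "y": -0.017, "z": 0.001, "wx": 0.0105, "wy": 0.0073, "wz": -0.0105, "hand": 0}, {"x": -0.021, "y": -0.019, "z": 0.0, "wx": 0.0105, "wy": 0.0074, "wz": -0.0105, "hand": 0}, {"x": -0.02, "y": -0.02, "z": 0.001, "wx": 0.0106, "wy": 0.0074, "wz": -0.0105, "hand": 0}]
[{"x": -0.019, "y": -0.021, "z": 0.001, "wx": 0.0105, "wy": 0.0073, "wz": -0.0105, "hand": 0}, {"x": -0.017, "y": -0.022, "z": 0.002, "wx": 0.0105, "wy": 0.0074, "wz": -0.0105, "hand": 0}, {"x": -0.015, "y": -0.023, "z": 0.003, "wx": 0.0106, "wy": 0.0074, "wz": -0.0105, "hand": 0}, {"x": -0.015, "y": -0.024, "z": 0.004, "wx": 0.0105, "wy": 0.0073, "wz": -0.0105, "hand": 0}, {"x": -0.013, "y": -0.024, "z": 0.004, "wx": 0.0105, "wy": 0.0074, "wz": -0.0105, "hand": 0}, {"x": -0.011, "y": -0.025, "z": 0.006, "wx": 0.0106, "wy": 0.0074, "wz": -0.0105, "hand": 0}, {"x": -0.01, "y": -0.025, "z": 0.006, "wx": 0.0105, "wy": 0.0073, "wz": -0.0105, "hand": 0}, {"x": -0.009, "y": -0.026, "z": 0.008, "wx": 0.0105, "wy": 0.0074, "wz": -0.0106, "hand": 0}]
```

Call:
jog_arm([
  {"x":-0.026,"y":-0.009,"z":0.002,"wx":0.0105,"wy":0.0074,"wz":-0.0105,"hand":0},
  {"x":-0.026,"y":-0.011,"z":0.001,"wx":0.0105,"wy":0.0074,"wz":-0.0105,"hand":0},
  {"x":-0.025,"y":-0.013,"z":0,"wx":0.0105,"wy":0.0074,"wz":-0.0105,"hand":0},
  {"x":-0.024,"y":-0.014,"z":0.001,"wx":0.0105,"wy":0.0074,"wz":-0.0105,"hand":0},
  {"x":-0.023,"y":-0.016,"z":0,"wx":0.0105,"wy":0.0074,"wz":-0.0105,"hand":0},
  {"x":-0.022,"y":-0.017,"z":0.001,"wx":0.0105,"wy":0.0074,"wz":-0.0105,"hand":0},
  {"x":-0.021,"y":-0.019,"z":0,"wx":0.0105,"wy":0.0074,"wz":-0.0105,"hand":0},
  {"x":-0.02,"y":-0.02,"z":0.001,"wx":0.0105,"wy":0.0074,"wz":-0.0105,"hand":0},
])

```text
clock: 11.7
tcp_pos: [0.5768, 0.0221, 0.2891]
tool_rot: [1.893, 1.619, 0.336]
wrist_force: [0.5, -0.9, -4.7]
finger_gap: 0.0164
grasp_force: 108.4
```

```bash
python3 - <<'E'
from pl import *
p,R=cur()
rows(p,R,line(p,R,[.535,-.018,.25],down(24.6)),8,0)
E
```

```text
t 11.7 p [0.5768 0.0221 0.2891] yaw -4.22 z [ 0.561 -0.287 -0.777] q [-0.99   0.267  0.716  2.173  0.858  0.4   -1.232] F [ 0.5 -0.9 -4.7] gap 0.0164 g 108.4
[{"x": -0.02, "y": -0.027, "z": 0.009, "wx": 0.0113, "wy": 0.0079, "wz": -0.0112, "hand": 0}, {"x": -0.018, "y": -0.028, "z": 0.01, "wx": 0.0112, "wy": 0.0078, "wz": -0.0112, "hand": 0}, {"x": -0.017, "y": -0.028, "z": 0.012, "wx": 0.0113, "wy": 0.0079, "wz": -0.0112, "hand": 0}, {"x": -0.016, "y": -0.029, "z": 0.012, "wx": 0.0113, "wy": 0.0079, "wz": -0.0112, "hand": 0}, {"x": -0.014, "y": -0.029, "z": 0.014, "wx": 0.0112, "wy": 0.0078, "wz": -0.0111, "hand": 0}, {"x": -0.013, "y": -0.028, "z": 0.015, "wx": 0.0113, "wy": 0.0079, "wz": -0.0112, "hand": 0}, {"x": -0.012, "y": -0.029, "z": 0.017, "wx": 0.0113, "wy": 0.0078, "wz": -0.0112, "hand": 0}, {"x": -0.01, "y": -0.028, "z": 0.018, "wx": 0.0112, "wy": 0.0079, "wz": -0.0112, "hand": 0}]
```

Call:
jog_arm([
  {"x":-0.02,"y":-0.027,"z":0.009,"wx":0.0113,"wy":0.0079,"wz":-0.0112,"hand":0},
  {"x":-0.018,"y":-0.028,"z":0.01,"wx":0.0112,"wy":0.0078,"wz":-0.0112,"hand":0},
  {"x":-0.017,"y":-0.028,"z":0.012,"wx":0.0113,"wy":0.0079,"wz":-0.0112,"hand":0},
  {"x":-0.016,"y":-0.029,"z":0.012,"wx":0.0113,"wy":0.0079,"wz":-0.0112,"hand":0},
  {"x":-0.014,"y":-0.029,"z":0.014,"wx":0.0112,"wy":0.0078,"wz":-0.0111,"hand":0},
  {"x":-0.013,"y":-0.028,"z":0.015,"wx":0.0113,"wy":0.0079,"wz":-0.0112,"hand":0},
  {"x":-0.012,"y":-0.029,"z":0.017,"wx":0.0113,"wy":0.0078,"wz":-0.0112,"hand":0},
  {"x":-0.01,"y":-0.028,"z":0.018,"wx":0.0112,"wy":0.0079,"wz":-0.0112,"hand":0},
])

```text
clock: 12.5
tcp_pos: [0.5397, -0.0156, 0.25]
tool_rot: [1.747, 2.53, 0.027]
wrist_force: [0.9, -0.5, -4.3]
finger_gap: 0.0164
grasp_force: 108.3
```

```bash
python3 - <<'E'
from pl import *
p,R=cur()
p,R=rows(p,R,line(p,R,[.535,-.018,.13],down(24.6)),8,0)
E
```

```text
t 12.5 p [ 0.5397 -0.0156  0.25  ] yaw 20.83 z [ 0.065 -0.023 -0.998] q [-0.149  0.336  0.099  1.842 -0.007  0.901  0.31 ] F [ 0.9 -0.5 -4.3] gap 0.0164 g 108.3
[{"x": 0.002, "y": -0.006, "z": 0.06, "wx": 0.001, "wy": 0.0009, "wz": -0.0013, "hand": 0}, {"x": 0.002, "y": -0.005, "z": 0.06, "wx": 0.001, "wy": 0.001, "wz": -0.0014, "hand": 0}, {"x": 0.002, "y": -0.005, "z": 0.059, "wx": 0.001, "wy": 0.0009, "wz": -0.0013, "hand": 0}, {"x": 0.002, "y": -0.005, "z": 0.06, "wx": 0.001, "wy": 0.0009, "wz": -0.0013, "hand": 0}, {"x": 0.001, "y": -0.004, "z": 0.06, "wx": 0.001, "wy": 0.0009, "wz": -0.0014, "hand": 0}, {"x": 0.001, "y": -0.004, "z": 0.06, "wx": 0.001, "wy": 0.001, "wz": -0.0013, "hand": 0}, {"x": 0.0, "y": -0.003, "z": 0.06, "wx": 0.0011, "wy": 0.0009, "wz": -0.0013, "hand": 0}, {"x": 0.0, "y": -0.003, "z": 0.06, "wx": 0.001, "wy": 0.0009, "wz": -0.0014, "hand": 0}]
```

Call:
jog_arm([
  {"x":0,"y":0,"z":0,"wx":0,"wy":0,"wz":0,"hand":0},
  {"x":0,"y":0,"z":0.06,"wx":0,"wy":0,"wz":0,"hand":0},
  {"x":0,"y":0,"z":0.1,"wx":0,"wy":0,"wz":0,"hand":0},
  {"x":0,"y":0,"z":0.1,"wx":0,"wy":0,"wz":0,"hand":0},
  {"x":0,"y":0,"z":0.1,"wx":0,"wy":0,"wz":0,"hand":0},
  {"x":0,"y":0,"z":0.06,"wx":0,"wy":0,"wz":0,"hand":0},
  {"x":0,"y":0,"z":0,"wx":0,"wy":0,"wz":0,"hand":0},
  {"x":0,"y":0,"z":0,"wx":0,"wy":0,"wz":0,"hand":0},
])

```text
clock: 13.3
tcp_pos: [0.5477, -0.017, 0.1458]
tool_rot: [1.748, 2.524, 0.029]
wrist_force: [-0.0, 0.6, -3.9]
finger_gap: 0.0158
grasp_force: 108.3
```

```bash
python3 - <<'E'
from pl import *
p,R=cur()
p,R=rows(p,R,line(p,R,[.535,-.018,.0842],down(24.6)),6,0)
E
```

```text
t 13.3 p [ 0.5477 -0.017   0.1458] yaw 20.67 z [ 0.07  -0.025 -0.997] q [-0.134  0.471  0.086  1.962 -0.016  0.642  0.314] F [-0.   0.6 -3.9] gap 0.0158 g 108.3
[{"x": 0.004, "y": -0.01, "z": 0.04, "wx": 0.0015, "wy": 0.0013, "wz": -0.0019, "hand": 0}, {"x": 0.004, "y": -0.01, "z": 0.041, "wx": 0.0014, "wy": 0.0014, "wz": -0.0018, "hand": 0}, {"x": 0.004, "y": -0.01, "z": 0.041, "wx": 0.0015, "wy": 0.0013, "wz": -0.0019, "hand": 0}, {"x": 0.004, "y": -0.009, "z": 0.04, "wx": 0.0014, "wy": 0.0013, "wz": -0.0018, "hand": 0}, {"x": 0.003, "y": -0.009, "z": 0.041, "wx": 0.0014, "wy": 0.0014, "wz": -0.0019, "hand": 0}, {"x": 0.004, "y": -0.008, "z": 0.041, "wx": 0.0015, "wy": 0.0013, "wz": -0.0018, "hand": 0}]
```

Call:
jog_arm([
  {"x":0.004,"y":-0.01,"z":0.02,"wx":0.0015,"wy":0.0013,"wz":-0.0019,"hand":0},
  {"x":0.004,"y":-0.01,"z":0.02,"wx":0.0014,"wy":0.0014,"wz":-0.0018,"hand":0},
  {"x":0.004,"y":-0.01,"z":0.02,"wx":0.0015,"wy":0.0013,"wz":-0.0019,"hand":0},
  {"x":0.004,"y":-0.009,"z":0.02,"wx":0.0014,"wy":0.0013,"wz":-0.0018,"hand":0},
  {"x":0.003,"y":-0.009,"z":0.02,"wx":0.0014,"wy":0.0014,"wz":-0.0019,"hand":0},
  {"x":0.004,"y":-0.008,"z":0.02,"wx":0.0015,"wy":0.0013,"wz":-0.0018,"hand":0},
  {"x":0,"y":0,"z":0,"wx":0,"wy":0,"wz":0,"hand":0},
  {"x":0,"y":0,"z":0,"wx":0,"wy":0,"wz":0,"hand":0},
])

```text
clock: 14.1
tcp_pos: [0.5339, -0.018, 0.1147]
tool_rot: [-1.697, -2.643, -0.0]
wrist_force: [0.8, 0.8, -4.7]
finger_gap: 0.0163
grasp_force: 108.4
```

```bash
python3 - <<'E'
from pl import *
p,R=cur()
p,R=rows(p,R,line(p,R,[.535,-.018,.0842],down(24.6)),5,0)
E
```

```text
t 14.1 p [ 0.5339 -0.018   0.1147] yaw 24.59 z [-0.001  0.001 -1.   ] q [-0.078  0.525  0.036  1.963 -0.031  0.655  0.406] F [ 0.8  0.8 -4.7] gap 0.0163 g 108.4
[{"x": -0.0, "y": 0.001, "z": 0.024, "wx": -0.0, "wy": -0.0, "wz": -0.0, "hand": 0}, {"x": -0.001, "y": 0.001, "z": 0.025, "wx": -0.0, "wy": -0.0001, "wz": -0.0, "hand": 0}, {"x": -0.0, "y": 0.0, "z": 0.024, "wx": -0.0, "wy": 0.0, "wz": -0.0, "hand": 0}, {"x": -0.0, "y": 0.001, "z": 0.025, "wx": -0.0001, "wy": -0.0, "wz": -0.0, "hand": 0}, {"x": -0.001, "y": 0.001, "z": 0.024, "wx": 0.0, "wy": -0.0, "wz": -0.0, "hand": 0}]
```

Call:
jog_arm([
  {"x":0,"y":0.001,"z":0.024,"wx":0,"wy":0,"wz":0,"hand":0},
  {"x":0,"y":0.001,"z":0.025,"wx":0,"wy":0,"wz":0,"hand":0},
  {"x":0,"y":0.001,"z":0.024,"wx":0,"wy":0,"wz":0,"hand":0},
  {"x":0,"y":0.001,"z":0.025,"wx":0,"wy":0,"wz":0,"hand":0},
  {"x":0,"y":0,"z":0.02,"wx":0,"wy":0,"wz":0,"hand":0},
  {"x":0,"y":0,"z":0,"wx":0,"wy":0,"wz":0,"hand":0},
  {"x":0,"y":0,"z":0,"wx":0,"wy":0,"wz":0,"hand":0},
  {"x":0,"y":0,"z":0,"wx":0,"wy":0,"wz":0,"hand":0},
], force=60)

```text
clock: 14.9
tcp_pos: [0.5349, -0.0175, 0.0855]
tool_rot: [-1.697, -2.643, -0.001]
wrist_force: [-0.8, -0.2, -2.6]
finger_gap: 0.0165
grasp_force: 108.4
```

```bash
python3 -c "
from pl import *
cur()"
```

```text
t 14.9 p [ 0.5349 -0.0175  0.0855] yaw 24.6 z [-0.     0.001 -1.   ] q [-0.076  0.57   0.032  1.986 -0.032  0.586  0.407] F [-0.8 -0.2 -2.6] gap 0.0165 g 108.4
```

Call:
jog_arm([
  {"x":0,"y":0,"z":0.003,"wx":0,"wy":0,"wz":0,"hand":0},
  {"x":0,"y":0,"z":0,"wx":0,"wy":0,"wz":0,"hand":0.25},
  {"x":0,"y":0,"z":0,"wx":0,"wy":0,"wz":0,"hand":0.4},
  {"x":0,"y":0,"z":0,"wx":0,"wy":0,"wz":0,"hand":0.7},
  {"x":0,"y":0,"z":0,"wx":0,"wy":0,"wz":0,"hand":1},
  {"x":0,"y":0,"z":0,"wx":0,"wy":0,"wz":0,"hand":1},
  {"x":0,"y":0,"z":-0.05,"wx":0,"wy":0,"wz":0,"hand":1},
  {"x":0,"y":0,"z":-0.1,"wx":0,"wy":0,"wz":0,"hand":1},
])

```text
clock: 15.7
tcp_pos: [0.5337, -0.0175, 0.1218]
tool_rot: [-1.695, -2.641, 0.003]
wrist_force: [0.7, 0.4, -0.5]
finger_gap: 0.085
grasp_force: 0.0
```

```bash
python3 - <<'E'
from pl import *
p,R=cur()
p1=[*p[:2],.19]
p,R=rows(p,R,line(p,R,p1,R),2,1)
# lid handle: (0.6735,0.1975), bar along y (yaw ~0.8+90) -> tool y at yaw 0.8
p,R=rows(p,R,line(p,R,[.6735,.1975,.15],down(0.8)),6,1)
E
```

```text
t 15.7 p [ 0.5337 -0.0175  0.1218] yaw 24.61 z [-0.004  0.    -1.   ] q [-0.08   0.516  0.037  1.954 -0.03   0.676  0.406] F [ 0.7  0.4 -0.5] gap 0.085 g 0.0
[{"x": 0.0, "y": -0.0, "z": -0.136, "wx": -0.0, "wy": 0.0, "wz": 0.0, "hand": 1}, {"x": 0.001, "y": -0.001, "z": -0.137, "wx": 0.0, "wy": 0.0, "wz": 0.0, "hand": 1}]
[{"x": 0.091, "y": 0.145, "z": 0.026, "wx": -0.0001, "wy": -0.0, "wz": 0.011, "hand": 1}, {"x": 0.102, "y": 0.137, "z": 0.027, "wx": -0.0001, "wy": -0.0001, "wz": 0.011, "hand": 1}, {"x": 0.11, "y": 0.131, "z": 0.026, "wx": -0.0001, "wy": 0.0, "wz": 0.0111, "hand": 1}, {"x": 0.119, "y": 0.122, "z": 0.027, "wx": -0.0001, "wy": -0.0, "wz": 0.011, "hand": 1}, {"x": 0.128, "y": 0.114, "z": 0.027, "wx": -0.0001, "wy": -0.0001, "wz": 0.011, "hand": 1}, {"x": 0.135, "y": 0.105, "z": 0.026, "wx": -0.0001, "wy": 0.0, "wz": 0.011, "hand": 1}]
```

Call:
jog_arm([
  {"x":0,"y":0,"z":-0.136,"wx":0,"wy":0,"wz":0,"hand":1},
  {"x":0.001,"y":-0.001,"z":-0.137,"wx":0,"wy":0,"wz":0,"hand":1},
  {"x":0.091,"y":0.145,"z":0.026,"wx":0,"wy":0,"wz":0.011,"hand":1},
  {"x":0.102,"y":0.137,"z":0.027,"wx":0,"wy":0,"wz":0.011,"hand":1},
  {"x":0.11,"y":0.131,"z":0.026,"wx":0,"wy":0,"wz":0.011,"hand":1},
  {"x":0.119,"y":0.122,"z":0.027,"wx":0,"wy":0,"wz":0.011,"hand":1},
  {"x":0.128,"y":0.114,"z":0.027,"wx":0,"wy":0,"wz":0.011,"hand":1},
  {"x":0.135,"y":0.105,"z":0.026,"wx":0,"wy":0,"wz":0.011,"hand":1},
])

```text
clock: 16.5
tcp_pos: [0.675, 0.1992, 0.1515]
tool_rot: [-2.207, -2.234, -0.001]
wrist_force: [0.8, -0.4, 0.2]
finger_gap: 0.085
grasp_force: 0.0
```

```bash
python3 - <<'E'
from pl import *
p,R=cur()
# grasp point at z=.058 -> TCP .050
p,R=rows(p,R,line(p,R,[.6735,.1975,.0505],down(0.8)),6,1)
from plant import vision
import cv2
s=vision.snapshot("side")["color"];t=vision.snapshot("top")["color"]
cv2.imwrite("pics/rel.png",np.hstack([cv2.resize(s[130:330,200:400],(400,400)),cv2.resize(t[170:310,290:430],(400,400))]))
E
```

```text
t 16.5 p [0.675  0.1992 0.1515] yaw 0.7 z [-0.     0.001 -1.   ] q [-0.44   0.702  0.157  1.465 -0.123  0.984 -0.239] F [ 0.8 -0.4  0.2] gap 0.085 g 0.0
[{"x": -0.001, "y": -0.001, "z": 0.067, "wx": -0.0, "wy": -0.0, "wz": -0.0, "hand": 1}, {"x": -0.001, "y": -0.001, "z": 0.068, "wx": -0.0, "wy": -0.0, "wz": -0.0001, "hand": 1}, {"x": -0.002, "y": -0.001, "z": 0.067, "wx": -0.0, "wy": -0.0001, "wz": -0.0, "hand": 1}, {"x": -0.001, "y": -0.001, "z": 0.067, "wx": -0.0, "wy": 0.0, "wz": -0.0001, "hand": 1}, {"x": -0.001, "y": -0.001, "z": 0.068, "wx": -0.0, "wy": -0.0, "wz": -0.0, "hand": 1}, {"x": -0.001, "y": -0.001, "z": 0.067, "wx": -0.0, "wy": -0.0, "wz": -0.0001, "hand": 1}]
```

View pics/rel.png

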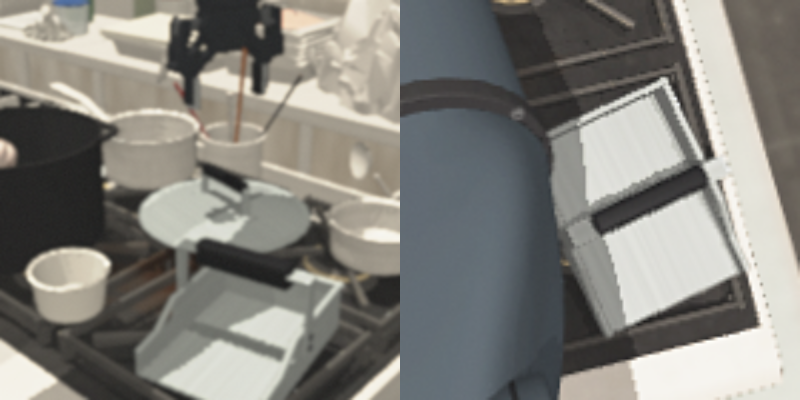

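The scoop stands flat and empty in its old place (left half, about (235,330)), and the gripper is above the lid handle. My 10 pictures are used up, so from here I rely on numbers. Next I grasp the lid.

Call:
jog_arm([
  {"x":-0.001,"y":-0.001,"z":0.067,"wx":0,"wy":0,"wz":0,"hand":1},
  {"x":-0.001,"y":-0.001,"z":0.068,"wx":0,"wy":0,"wz":0,"hand":1},
  {"x":-0.002,"y":-0.001,"z":0.067,"wx":0,"wy":0,"wz":0,"hand":1},
  {"x":-0.001,"y":-0.001,"z":0.067,"wx":0,"wy":0,"wz":0,"hand":1},
  {"x":-0.001,"y":-0.001,"z":0.068,"wx":0,"wy":0,"wz":0,"hand":1},
  {"x":-0.001,"y":-0.001,"z":0.067,"wx":0,"wy":0,"wz":0,"hand":1},
  {"x":0,"y":0,"z":0,"wx":0,"wy":0,"wz":0,"hand":0.6},
  {"x":0,"y":0,"z":0,"wx":0,"wy":0,"wz":0,"hand":0.4},
])

```text
clock: 17.4
tcp_pos: [0.6729, 0.1957, 0.0504]
tool_rot: [-2.205, -2.237, -0.0]
wrist_force: [0.6, 0.4, 0.9]
finger_gap: 0.0592
grasp_force: 0.0
```

Call:
jog_arm([
  {"x":0,"y":0,"z":0,"wx":0,"wy":0,"wz":0,"hand":0.25},
  {"x":0,"y":0,"z":0,"wx":0,"wy":0,"wz":0,"hand":0.2},
  {"x":0,"y":0,"z":0,"wx":0,"wy":0,"wz":0,"hand":0},
  {"x":0,"y":0,"z":0,"wx":0,"wy":0,"wz":0,"hand":0},
  {"x":0,"y":0,"z":0,"wx":0,"wy":0,"wz":0,"hand":0},
  {"x":0,"y":0,"z":0,"wx":0,"wy":0,"wz":0,"hand":0},
  {"x":0,"y":0,"z":0,"wx":0,"wy":0,"wz":0,"hand":0},
  {"x":0,"y":0,"z":0,"wx":0,"wy":0,"wz":0,"hand":0},
], force=100)

```text
clock: 18.2
tcp_pos: [0.6735, 0.196, 0.0509]
tool_rot: [2.205, 2.238, 0.003]
wrist_force: [-0.2, -0.1, 5.4]
finger_gap: 0.0124
grasp_force: 98.6
```

```bash
python3 - <<'E'
from pl import *
p,R=cur()
sm=lambda f:(lambda s:f(s*s*(3-2*s)))
rows(p,R,sm(line(p,R,[*p[:2],p[2]+.2],R)),8,0)
E
```

```text
t 18.2 p [0.6735 0.196  0.0509] yaw 0.84 z [ 0.001  0.001 -1.   ] q [-0.424  0.806  0.134  1.554 -0.137  0.789 -0.22 ] F [-0.2 -0.1  5.4] gap 0.0124 g 98.6
[{"x": 0.0, "y": 0.0, "z": -0.034, "wx": 0.0, "wy": 0.0, "wz": 0.0, "hand": 0}, {"x": 0.0, "y": 0.0, "z": -0.091, "wx": 0.0, "wy": 0.0, "wz": 0.0, "hand": 0}, {"x": 0.0, "y": 0.0, "z": -0.128, "wx": 0.0, "wy": 0.0, "wz": 0.0, "hand": 0}, {"x": 0.0, "y": 0.0, "z": -0.147, "wx": 0.0, "wy": 0.0, "wz": 0.0, "hand": 0}, {"x": 0.001, "y": 0.001, "z": -0.147, "wx": 0.0, "wy": 0.0, "wz": 0.0, "hand": 0}, {"x": -0.0, "y": -0.0, "z": -0.128, "wx": 0.0, "wy": 0.0, "wz": 0.0, "hand": 0}, {"x": -0.0, "y": -0.0, "z": -0.091, "wx": 0.0, "wy": 0.0, "wz": 0.0, "hand": 0}, {"x": -0.0, "y": -0.0, "z": -0.034, "wx": 0.0, "wy": 0.0, "wz": 0.0, "hand": 0}]
```

Call:
jog_arm([
  {"x":0,"y":0,"z":-0.034,"wx":0,"wy":0,"wz":0,"hand":0},
  {"x":0,"y":0,"z":-0.091,"wx":0,"wy":0,"wz":0,"hand":0},
  {"x":0,"y":0,"z":-0.128,"wx":0,"wy":0,"wz":0,"hand":0},
  {"x":0,"y":0,"z":-0.147,"wx":0,"wy":0,"wz":0,"hand":0},
  {"x":0,"y":0,"z":-0.147,"wx":0,"wy":0,"wz":0,"hand":0},
  {"x":0,"y":0,"z":-0.128,"wx":0,"wy":0,"wz":0,"hand":0},
  {"x":0,"y":0,"z":-0.091,"wx":0,"wy":0,"wz":0,"hand":0},
  {"x":0,"y":0,"z":-0.034,"wx":0,"wy":0,"wz":0,"hand":0},
])

```text
clock: 19.0
tcp_pos: [0.6734, 0.1958, 0.2525]
tool_rot: [2.205, 2.237, 0.004]
wrist_force: [0.6, -0.1, -4.5]
finger_gap: 0.0122
grasp_force: 98.0
```

```bash
cat >potfit.py <<'E'
import sys
from geo import *
from scipy.optimize import minimize
from scipy.ndimage import map_coordinates
def fit(S,views=("top","side"),x0=(.455,.304)):
    I={n:cv2.GaussianBlur(cv2.cvtColor(S[n]["color"],6),(0,0),1).astype(float) for n in views}
    A=np.radians(np.arange(0,360,2))
    def score(c,n,sel=None):
        P=lambda r:np.array([proj(S[n],np.array([c[0]+r*np.cos(a),c[1]+r*np.sin(a),.129])) for a in A])
        o,i=P(.1055),P(.0995)
        v=lambda q:map_coordinates(I[n],[q[:,1],q[:,0]],order=1,mode="nearest")
        g=np.clip(v(o)-v(i),0,60)
        if n=="side": g=g[(A>np.radians(0))&(A<np.radians(140))]   # far rim
        else: g=g[(A>np.radians(20))&(A<np.radians(175))]          # silhouette away from the camera
        return g.mean()
    for v in [[n] for n in views]+[list(views)]:
        G=[(sum(score((x,y),n) for n in v),x,y) for x in np.arange(x0[0]-.008,x0[0]+.0081,.001) for y in np.arange(x0[1]-.008,x0[1]+.0081,.001)]
        print(v,[np.round(g,4).tolist() for g in sorted(G)[-4:]])
fit(load(sys.argv[1]))
E
python3 potfit.py s0.pkl; python3 -c "
from pl import *
cur()"
```

```text
['top'] [[49.3699, 0.458, 0.305], [49.4439, 0.453, 0.305], [49.4518, 0.459, 0.305], [49.4527, 0.459, 0.306]]
['side'] [[29.5857, 0.451, 0.299], [29.5921, 0.451, 0.302], [29.6989, 0.451, 0.301], [29.7161, 0.451, 0.3]]
['top', 'side'] [[77.6448, 0.453, 0.303], [77.7671, 0.451, 0.304], [78.1016, 0.452, 0.304], [78.1083, 0.452, 0.303]]
t 19.0 p [0.6734 0.1958 0.2525] yaw 0.83 z [ 0.002  0.002 -1.   ] q [-0.444  0.616  0.174  1.349 -0.109  1.184 -0.246] F [ 0.6 -0.1 -4.5] gap 0.0122 g 98.0
```

```bash
python3 - <<'E'
from pl import *
p,R=cur()
sm=lambda f:(lambda s:f(s*s*(3-2*s)))
rows(p,R,sm(line(p,R,[.4537,.3023,.235],down(15))),16,0)
E
```

```text
t 19.0 p [0.6734 0.1958 0.2525] yaw 0.83 z [ 0.002  0.002 -1.   ] q [-0.444  0.616  0.174  1.349 -0.109  1.184 -0.246] F [ 0.6 -0.1 -4.5] gap 0.0122 g 98.0
[{"x": 0.005, "y": -0.01, "z": 0.001, "wx": 0.0, "wy": -0.0, "wz": -0.0004, "hand": 0}, {"x": 0.014, "y": -0.027, "z": 0.002, "wx": 0.0, "wy": -0.0, "wz": -0.0013, "hand": 0}, {"x": 0.022, "y": -0.043, "z": 0.003, "wx": 0.0, "wy": -0.0, "wz": -0.0019, "hand": 0}, {"x": 0.029, "y": -0.055, "z": 0.005, "wx": 0.0001, "wy": -0.0, "wz": -0.0025, "hand": 0}, {"x": 0.036, "y": -0.065, "z": 0.005, "wx": -0.0, "wy": -0.0, "wz": -0.003, "hand": 0}, {"x": 0.041, "y": -0.072, "z": 0.006, "wx": 0.0, "wy": -0.0001, "wz": -0.0034, "hand": 0}, {"x": 0.046, "y": -0.075, "z": 0.006, "wx": 0.0001, "wy": 0.0, "wz": -0.0035, "hand": 0}, {"x": 0.049, "y": -0.077, "z": 0.006, "wx": 0.0, "wy": 0.0, "wz": -0.0037, "hand": 0}]
[{"x": 0.051, "y": -0.076, "z": 0.007, "wx": 0.0, "wy": -0.0, "wz": -0.0036, "hand": 0}, {"x": 0.05, "y": -0.072, "z": 0.006, "wx": 0.0001, "wy": -0.0, "wz": -0.0036, "hand": 0}, {"x": 0.049, "y": -0.066, "z": 0.006, "wx": 0.0, "wy": -0.0, "wz": -0.0033, "hand": 0}, {"x": 0.045, "y": -0.059, "z": 0.005, "wx": 0.0001, "wy": -0.0001, "wz": -0.003, "hand": 0}, {"x": 0.039, "y": -0.049, "z": 0.005, "wx": -0.0, "wy": 0.0, "wz": -0.0025, "hand": 0}, {"x": 0.031, "y": -0.037, "z": 0.003, "wx": -0.0, "wy": 0.0, "wz": -0.002, "hand": 0}, {"x": 0.02, "y": -0.023, "z": 0.002, "wx": 0.0, "wy": 0.0, "wz": -0.0012, "hand": 0}, {"x": 0.007, "y": -0.009, "z": 0.001, "wx": 0.0, "wy": 0.0, "wz": -0.0004, "hand": 0}]
```

Call:
jog_arm([
  {"x":0.005,"y":-0.01,"z":0.001,"wx":0,"wy":0,"wz":-0.0004,"hand":0},
  {"x":0.014,"y":-0.027,"z":0.002,"wx":0,"wy":0,"wz":-0.0013,"hand":0},
  {"x":0.022,"y":-0.043,"z":0.003,"wx":0,"wy":0,"wz":-0.0019,"hand":0},
  {"x":0.029,"y":-0.055,"z":0.005,"wx":0,"wy":0,"wz":-0.0025,"hand":0},
  {"x":0.036,"y":-0.065,"z":0.005,"wx":0,"wy":0,"wz":-0.003,"hand":0},
  {"x":0.041,"y":-0.072,"z":0.006,"wx":0,"wy":0,"wz":-0.0034,"hand":0},
  {"x":0.046,"y":-0.075,"z":0.006,"wx":0,"wy":0,"wz":-0.0035,"hand":0},
  {"x":0.049,"y":-0.077,"z":0.006,"wx":0,"wy":0,"wz":-0.0037,"hand":0},
])

```text
clock: 19.8
tcp_pos: [0.5606, 0.2496, 0.2399]
tool_rot: [-2.058, -2.371, 0.003]
wrist_force: [-0.0, 0.7, -4.7]
finger_gap: 0.0125
grasp_force: 97.9
```

Call:
jog_arm([
  {"x":0.051,"y":-0.076,"z":0.007,"wx":0,"wy":0,"wz":-0.0036,"hand":0},
  {"x":0.05,"y":-0.072,"z":0.006,"wx":0,"wy":0,"wz":-0.0036,"hand":0},
  {"x":0.049,"y":-0.066,"z":0.006,"wx":0,"wy":0,"wz":-0.0033,"hand":0},
  {"x":0.045,"y":-0.059,"z":0.005,"wx":0,"wy":0,"wz":-0.003,"hand":0},
  {"x":0.039,"y":-0.049,"z":0.005,"wx":0,"wy":0,"wz":-0.0025,"hand":0},
  {"x":0.031,"y":-0.037,"z":0.003,"wx":0,"wy":0,"wz":-0.002,"hand":0},
  {"x":0.02,"y":-0.023,"z":0.002,"wx":0,"wy":0,"wz":-0.0012,"hand":0},
  {"x":0.007,"y":-0.009,"z":0.001,"wx":0,"wy":0,"wz":-0.0004,"hand":0},
])

```text
clock: 20.6
tcp_pos: [0.4526, 0.3026, 0.2326]
tool_rot: [-1.911, -2.492, -0.0]
wrist_force: [0.7, -1.0, -3.8]
finger_gap: 0.0121
grasp_force: 97.9
```

```bash
python3 - <<'E'
from pl import *
p,R=cur()
rows(p,R,line(p,R,[.4537,.3023,.186],down(15)),6,0)
E
```

```text
t 20.6 p [0.4526 0.3026 0.2326] yaw 15.04 z [-0.001  0.001 -1.   ] q [-0.739  0.393  0.091  1.801 -0.044  0.95  -0.367] F [ 0.7 -1.  -3.8] gap 0.0121 g 97.9
[{"x": -0.0, "y": 0.001, "z": 0.031, "wx": -0.0, "wy": -0.0, "wz": 0.0, "hand": 0}, {"x": -0.001, "y": 0.0, "z": 0.031, "wx": -0.0, "wy": -0.0, "wz": 0.0, "hand": 0}, {"x": -0.0, "y": 0.001, "z": 0.031, "wx": -0.0, "wy": -0.0001, "wz": 0.0001, "hand": 0}, {"x": -0.001, "y": 0.001, "z": 0.031, "wx": -0.0, "wy": 0.0, "wz": -0.0, "hand": 0}, {"x": 0.0, "y": 0.0, "z": 0.031, "wx": -0.0001, "wy": -0.0, "wz": -0.0, "hand": 0}, {"x": -0.0, "y": 0.001, "z": 0.031, "wx": 0.0, "wy": -0.0, "wz": 0.0, "hand": 0}]
```

Call:
jog_arm([
  {"x":0,"y":0.001,"z":0.031,"wx":0,"wy":0,"wz":0,"hand":0},
  {"x":0,"y":0.001,"z":0.031,"wx":0,"wy":0,"wz":0,"hand":0},
  {"x":0,"y":0.001,"z":0.031,"wx":0,"wy":0,"wz":0,"hand":0},
  {"x":0,"y":0.001,"z":0.031,"wx":0,"wy":0,"wz":0,"hand":0},
  {"x":0,"y":0,"z":0.031,"wx":0,"wy":0,"wz":0,"hand":0},
  {"x":0,"y":0,"z":0.031,"wx":0,"wy":0,"wz":0,"hand":0},
  {"x":0,"y":0,"z":0,"wx":0,"wy":0,"wz":0,"hand":0},
  {"x":0,"y":0,"z":0,"wx":0,"wy":0,"wz":0,"hand":0},
])

```text
clock: 21.4
tcp_pos: [0.454, 0.3025, 0.1859]
tool_rot: [-1.912, -2.491, 0.0]
wrist_force: [-0.0, 0.3, -4.0]
finger_gap: 0.0122
grasp_force: 97.7
```

```bash
python3 - <<'E'
from pl import *
import pickle
p,R=cur()
rows(p,R,line(p,R,[.4537,.3023,.171],down(15)),6,0)
# lid outline check in both views
from plant import vision
S={n:vision.snapshot(n) for n in("top","side")};pickle.dump(S,open("s3.pkl","wb"))
E
python3 - <<'E'
# steel lid disc vs black pot in the side view: lid-edge extents at the lid's height, pot-rim extents below it
from geo import *
S=load("s3.pkl");g=cv2.cvtColor(S["side"]["color"],6)
for X in ([.4537,.304,.137],[.4537,.304,.105]):
    u=proj(S["side"],np.array(X));print(X,u.round(1))
for v in range(172,206,4): print(v,g[v,140:262:4].tolist())
E
```

```text
t 21.4 p [0.454  0.3025 0.1859] yaw 14.99 z [-0.001  0.    -1.   ] q [-0.731  0.446  0.084  1.859 -0.05   0.839 -0.36 ] F [-0.   0.3 -4. ] gap 0.0122 g 97.7
[{"x": -0.0, "y": -0.0, "z": 0.01, "wx": -0.0, "wy": -0.0, "wz": -0.0, "hand": 0}, {"x": -0.0, "y": -0.0, "z": 0.01, "wx": -0.0, "wy": -0.0, "wz": -0.0, "hand": 0}, {"x": -0.0, "y": -0.001, "z": 0.01, "wx": -0.0001, "wy": -0.0, "wz": -0.0, "hand": 0}, {"x": -0.0, "y": 0.0, "z": 0.01, "wx": 0.0, "wy": -0.0001, "wz": -0.0, "hand": 0}, {"x": -0.0, "y": -0.0, "z": 0.01, "wx": 0.0, "wy": 0.0, "wz": -0.0, "hand": 0}, {"x": -0.0, "y": -0.0, "z": 0.01, "wx": -0.0, "wy": 0.0, "wz": -0.0, "hand": 0}]
[0.4537, 0.304, 0.137] [206.2 192.9]
[0.4537, 0.304, 0.105] [207.5 206. ]
172 [177, 140, 47, 57, 132, 105, 212, 154, 156, 139, 120, 134, 138, 112, 64, 53, 101, 29, 54, 130, 145, 175, 242, 209, 150, 149, 142, 157, 145, 145, 147]
176 [229, 173, 55, 56, 64, 100, 148, 130, 145, 147, 145, 158, 170, 150, 130, 85, 114, 109, 143, 130, 186, 191, 199, 230, 239, 195, 144, 157, 148, 143, 147]
180 [167, 141, 137, 136, 124, 96, 106, 155, 164, 183, 213, 209,
[... 315 characters left out ...]
96, 131, 111, 109, 141, 144, 133, 133, 135, 144, 144, 143, 143, 142, 141, 142, 239, 208, 214]
192 [55, 52, 120, 99, 95, 224, 216, 199, 200, 201, 197, 195, 194, 192, 150, 185, 202, 191, 142, 141, 143, 144, 143, 143, 143, 143, 141, 109, 63, 94, 156]
196 [54, 49, 143, 98, 95, 197, 198, 201, 198, 197, 198, 197, 195, 193, 191, 209, 219, 217, 177, 142, 143, 140, 142, 143, 141, 133, 77, 33, 99, 52, 139]
200 [50, 43, 151, 104, 131, 112, 167, 197, 199, 198, 196, 197, 198, 197, 217, 217, 216, 218, 146, 144, 142, 142, 139, 119, 66, 34, 39, 34, 77, 145, 181]
204 [49, 46, 102, 131, 229, 208, 30, 49, 104, 151, 175, 183, 190, 212, 212, 214, 204, 178, 126, 113, 77, 49, 37, 35, 37, 36, 39, 33, 137, 139, 146]
```

Call:
jog_arm([
  {"x":0,"y":0,"z":0.01,"wx":0,"wy":0,"wz":0,"hand":0},
  {"x":0,"y":0,"z":0.01,"wx":0,"wy":0,"wz":0,"hand":0},
  {"x":0,"y":0,"z":0.01,"wx":0,"wy":0,"wz":0,"hand":0},
  {"x":0,"y":0,"z":0.01,"wx":0,"wy":0,"wz":0,"hand":0},
  {"x":0,"y":0,"z":0.01,"wx":0,"wy":0,"wz":0,"hand":0},
  {"x":0,"y":0,"z":0.008,"wx":0,"wy":0,"wz":0,"hand":0},
  {"x":0,"y":0,"z":0,"wx":0,"wy":0,"wz":0,"hand":0},
  {"x":0,"y":0,"z":0,"wx":0,"wy":0,"wz":0,"hand":0},
])

```text
clock: 22.3
tcp_pos: [0.454, 0.3025, 0.1715]
tool_rot: [-1.912, -2.492, -0.0]
wrist_force: [-0.4, -0.0, -4.9]
finger_gap: 0.0119
grasp_force: 97.9
```

```bash
python3 -c "
from pl import *
cur()"
```

```text
t 22.3 p [0.454  0.3025 0.1715] yaw 14.99 z [-0.001  0.001 -1.   ] q [-0.729  0.463  0.082  1.877 -0.052  0.804 -0.358] F [-0.4 -0.  -4.9] gap 0.0119 g 97.9
```

Call:
jog_arm([
  {"x":0,"y":0,"z":0.002,"wx":0,"wy":0,"wz":0,"hand":0},
  {"x":0,"y":0,"z":0.002,"wx":0,"wy":0,"wz":0,"hand":0},
  {"x":0,"y":0,"z":0.002,"wx":0,"wy":0,"wz":0,"hand":0},
  {"x":0,"y":0,"z":0,"wx":0,"wy":0,"wz":0,"hand":0},
  {"x":0,"y":0,"z":0,"wx":0,"wy":0,"wz":0,"hand":0},
  {"x":0,"y":0,"z":0,"wx":0,"wy":0,"wz":0,"hand":0},
  {"x":0,"y":0,"z":0,"wx":0,"wy":0,"wz":0,"hand":0},
  {"x":0,"y":0,"z":0,"wx":0,"wy":0,"wz":0,"hand":0},
])

```text
clock: 23.1
tcp_pos: [0.454, 0.3025, 0.1701]
tool_rot: [-1.912, -2.492, -0.0]
wrist_force: [0.2, 0.3, -5.2]
finger_gap: 0.0124
grasp_force: 97.9
```

Call:
jog_arm([
  {"x":0,"y":0,"z":0.002,"wx":0,"wy":0,"wz":0,"hand":0},
  {"x":0,"y":0,"z":0.002,"wx":0,"wy":0,"wz":0,"hand":0},
  {"x":0,"y":0,"z":0.002,"wx":0,"wy":0,"wz":0,"hand":0},
  {"x":0,"y":0,"z":0,"wx":0,"wy":0,"wz":0,"hand":0},
  {"x":0,"y":0,"z":0,"wx":0,"wy":0,"wz":0,"hand":0},
  {"x":0,"y":0,"z":0,"wx":0,"wy":0,"wz":0,"hand":0},
  {"x":0,"y":0,"z":0,"wx":0,"wy":0,"wz":0,"hand":0},
  {"x":0,"y":0,"z":0,"wx":0,"wy":0,"wz":0,"hand":0},
])

```text
clock: 23.9
tcp_pos: [0.4541, 0.3025, 0.1694]
tool_rot: [-1.912, -2.492, -0.001]
wrist_force: [-2.9, -2.1, 6.6]
finger_gap: 0.0123
grasp_force: 99.5
```

Contact came at z 0.1694 against 0.170 expected when seated, so I release.

Call:
jog_arm([
  {"x":0,"y":0,"z":-0.003,"wx":0,"wy":0,"wz":0,"hand":0},
  {"x":0,"y":0,"z":0,"wx":0,"wy":0,"wz":0,"hand":0.25},
  {"x":0,"y":0,"z":0,"wx":0,"wy":0,"wz":0,"hand":0.5},
  {"x":0,"y":0,"z":0,"wx":0,"wy":0,"wz":0,"hand":0.8},
  {"x":0,"y":0,"z":0,"wx":0,"wy":0,"wz":0,"hand":1},
  {"x":0,"y":0,"z":0,"wx":0,"wy":0,"wz":0,"hand":1},
  {"x":0,"y":0,"z":-0.05,"wx":0,"wy":0,"wz":0,"hand":1},
  {"x":0,"y":0,"z":-0.1,"wx":0,"wy":0,"wz":0,"hand":1},
])

```text
clock: 24.7
tcp_pos: [0.4533, 0.3019, 0.2065]
tool_rot: [-1.912, -2.491, 0.005]
wrist_force: [-0.4, 0.7, -0.0]
finger_gap: 0.0853
grasp_force: 0.0
```

Call:
jog_arm([
  {"x":0,"y":0,"z":-0.1,"wx":0,"wy":0,"wz":0,"hand":1},
  {"x":0,"y":0,"z":-0.1,"wx":0,"wy":0,"wz":0,"hand":1},
  {"x":0,"y":0,"z":-0.1,"wx":0,"wy":0,"wz":0,"hand":1},
  {"x":0,"y":0,"z":-0.1,"wx":0,"wy":0,"wz":0,"hand":1},
  {"x":0,"y":0,"z":0,"wx":0,"wy":0,"wz":0,"hand":1},
  {"x":0,"y":0,"z":0,"wx":0,"wy":0,"wz":0,"hand":1},
  {"x":0,"y":0,"z":0,"wx":0,"wy":0,"wz":0,"hand":1},
  {"x":0,"y":0,"z":0,"wx":0,"wy":0,"wz":0,"hand":1},
])

```text
clock: 25.5
tcp_pos: [0.4537, 0.3021, 0.3061]
tool_rot: [-1.912, -2.491, 0.002]
wrist_force: [0.2, -0.7, 0.5]
finger_gap: 0.0855
grasp_force: 0.0
```

```bash
python3 - <<'E'
from geo import *
from plant import vision
from pl import cur
from scipy.ndimage import map_coordinates
cur()
s=vision.snapshot("side");pickle.dump({"side":s},open("s4.pkl","wb"))
g=cv2.GaussianBlur(cv2.cvtColor(s["color"],6),(0,0),.7).astype(float)
# front lid edge: bright steel above, black pot below. transition row per column vs. seated model (edge circle r .104, underside z .129)
def rowof(u): 
    c=g[180:235,u];d=c[:-3]-c[3:];k=d.argmax();return 180+k+1.5,d.max()
for a in range(-175,0,15):
    pr=[proj(s,np.array([.4538+.104*np.cos(np.radians(a)),.304+.104*np.sin(np.radians(a)),.129]))]
    u,v=pr[0];r,d=rowof(int(round(u)));print(a,u.round(1),"model",v.round(1),"seen",r,"contrast",round(d))
E
```

```text
t 25.5 p [0.4537 0.3021 0.3061] yaw 14.99 z [-0.002 -0.    -1.   ] q [-0.745  0.33   0.1    1.684 -0.037  1.131 -0.372] F [ 0.2 -0.7  0.5] gap 0.0855 g 0.0
-175 162.4 model 207.0 seen 207.5 contrast 107
-160 168.7 model 210.4 seen 210.5 contrast 122
-145 178.1 model 212.8 seen 212.5 contrast 125
-130 190.0 model 214.0 seen 213.5 contrast 129
-115 203.3 model 213.8 seen 213.5 contrast 145
-100 216.7 model 212.3 seen 211.5 contrast 141
-85 229.1 model 209.6 seen 209.5 contrast 85
-70 239.4 model 206.1 seen 205.5 contrast 76
-55 246.9 model 202.0 seen 187.5 contrast 74
-40 251.2 model 197.7 seen 189.5 contrast 113
-25 252.2 model 193.6 seen 190.5 contrast 136
-10 250.2 model 189.8 seen 189.5 contrast 99
```

The lid's front edge matches the seated, level model within about 0.8 px from left to front-right. The points further right were not picked up reliably. Handing in.

```bash
python3 -c "
from plant import bot
print(bot.job_done())"
```

```text
the job is handed in; nothing more can be done
None
```

I handed the job in at 25.6 s; no verdict came back. By my measurements all five bulbs are in the pot, the empty scoop is flat on the range, and the lid is seated level on the pot.

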